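Move the torch from its holder to the charger and clamp it

ROBOT

A 6-joint arm with a two-finger parallel gripper is mounted at the origin on the work surface; the furniture and walls round the work are solid. World frame = base frame: x ahead of the robot, y to its left, z up, the work surface at z = 0. Lengths are in m, angles in rad, forces in N, time in s.
With the tool pointing down it reaches from about 0.35 to 0.725 m from the base axis. Payload 4.3 kg.
Tool frame: the origin (TCP) lies midway between the tips of the shut fingers; the grasp point (between the pads) lies 19 mm behind it (bot.grip_point_offset is the distance from the TCP to the grasp point, in m); z points along the fingers, y is the line along which they close (so a half turn about z gives the same grasp; the last joint's range is limited). The gripper opens to 85 mm and grips with 20 to 120 N. Pads are 22 mm wide; open, the fingers measure 114 mm over their backs; the gripper's body (76 mm by 85 mm) begins 54 mm behind the grasp point. The pads swing forward as they close: fully open they stand 13 mm farther back than shut.
Start: joints at [-1.456, 0.377, 0.081, 1.274, 0, 1.46], TCP at [0.128, -0.561, 0.231] pointing down, gripper open.
Joint ranges: [-2.72, 2.72], [-0.84, 1.66], [-1.02, 1.22], [-1.77, 2.12], [-1.37, 1.28], [-3.14, 3.14]. Speed limits (rad/s): [2.57, 2.57, 3.14, 3.14, 3.14, 3.14].

INTERFACE

Orientations are given as a unit quaternion [w, x, y, z].
In Python, from workcell import bot gives the robot as it stands.
- The arm moves only by the tool jog_arm, never from a script. Its argument "deltas" is a list of rows, each an object of numbers: "x", "y", "z": the shift along the tool's x, y, z in mm; "rx", "ry", "rz": the turn, a rotation vector about the tool's x, y, z in rad; "gripper": the finger opening in mm, from 0 to 85.4. A call has 1 to 10 rows; each row shifts and turns the commanded pose from where the row before left it, along the tool's axes as they then stand; what a row does not reach is not made up. A row lasts 1/12 s, in which the tool goes at most 41.7 mm and 7.16 degrees, less where a joint would pass 70% of its speed; a pose out of reach is approached as far as the arm can. A call is refused whole if a number of a shift passes 41.7 or a number of a turn 0.125, either way. A call with a gripper value outside its range is refused whole. The fingers move at their own pace and stop on an object; the grip force is fixed at half the most. Time passes only in rows, so rows that do not move let the fingers close. It gives the time, the measured TCP pose, the force, the opening and the grip force at its end, in the units of the state.
- bot.sense(): the state, without advancing time (a new reading comes with each control period).
- bot.grab_frame(name): name is "scene" or "top" or "wrist"; returns a dict with "frame" (400x640x3 uint8, red, green, blue), "fx", "fy", "cx", "cy" (pixels), "rvec" (rotation vector, rad) and "tvec" (3), from world to camera coordinates, as OpenCV has them. Camera axes: x right, y down, z forward; pixel columns grow to the right and rows downward; lengths in m; the calibration is good to about 2 mm. A picture is of the moment at which its call begins. There is no depth.
- bot.close_job(): hands the job in; it is judged then, once.
The state is a dict: "time_s": time; "joint_positions": joint angles; "joint_vel": joint speeds; "effort": joint torques, N m; "ee_pos": TCP position; "ee_rot": TCP orientation; "ft_force": force on the tool from outside, world axes, zero at the start; "ft_torque": the same for the moment, N m; "opening": opening from 0.0 (shut) to 1.0 (fully open); "grasp_force": force on a finger pad.
Only numpy, scipy, OpenCV 4.12 (cv2) and the standard library are available. Lean on these libraries where they do the work, as an engineer would, in place of code of your own. Each camera call takes 0.05 s, during which the arm holds its last target. There are 200 camera calls.

TASK

The torch needs charging: swing open the lever of the plain holder block, take the torch out and lay it, without dropping it, centred in the two saddles of the charger (the block with the contact box) with its tail towards the contact box. Then swing the charger's lever fully shut over the torch. Leave everything else on the table where it is.

Things in the scene. Friction and masses are not known exactly. Their poses are not given: they have to be found in the camera images.
- torch_center (a point): Centre of the black torch: 102 mm long, 25 mm thick (26 at most), 0.11 to 0.21 kg. Its y axis runs from the lens head to the tail, z up. It starts in the holder, tail towards the pivot end, centre 42.5 mm above the table (the same once it lies in the charger). Pick it across its thickness at mid length.
- torch_tail (a point): Centre of the torch's tail end face, 51 mm from its centre.
- holder: Plain holder block, fixed to the table; origin on the table under holder_seat. x runs from the lever's grip end to its pivot end, y to the lever's side, z up. Aluminium base 160x97x10 mm: x -65 to +95, y -27 to +70 mm. Two black U saddles, each 14 mm long, at x = -37 and +37 mm: floor 30 mm up, 32 mm clear width, flared mouths to 48 mm up; 60 mm free between them for fingers.
- charger: Charger block, fixed to the table: base, axes, saddles and lever exactly as the holder's, origin on the table under charger_seat; besides it has a black contact box 26x44 mm, 52 mm high, at the pivot end. The box's face is at x = +59 mm: a centred torch's tail stops 8 mm short of it, by two thin brass pins.
- holder_seat (a point): Where the torch's centre lies in the holder, midway between the saddles, 42.5 mm above the table; axes as the block.
- charger_seat (a point): Where the torch's centre must lie in the charger, midway between the saddles, 42.5 mm above the table; axes as the block.
- holder_pivot (a point): Hinge of the holder's lever: 75 mm along x and 55 mm along y from holder_seat, 64 mm above the table; hinge axis = the block's y.
- charger_pivot (a point): Hinge of the charger's lever: 75 mm along x and 55 mm along y from charger_seat, 64 mm above the table; hinge axis = the block's y.
- holder_grip (a point): Middle of the black ribbed grip at the free end of the holder's lever, 112 mm from the pivot: 58 mm long along the lever, 14 mm wide along the hinge axis, 16 mm thick. Shut, it is level, 64 mm above the table. Pinch it from above across its 14 mm width; so held, it can turn between the fingers as the lever swings.
- charger_grip (a point): Middle of the grip of the charger's lever, the same as the holder's, 112 mm from its pivot.
- holder_lever (a joint): Angle (rad) of the holder's lever; starts shut. 0 = shut, level, its cross arm (12 mm wide, 30 mm from the seat towards the pivot) across the torch's back with 2 mm to spare. Grows as the grip rises and swings over: 1.57 upright, 1.95 stop. Past 1.4 the torch passes freely. Friction 0.12 N m: it stays where left; 1 to 2 N at the grip moves it (opening fingers may drag it a little: press it home).
- charger_lever (a joint): Angle (rad) of the charger's lever, which works as the holder's; 0 = shut. It starts part-way up (0.3 to 1.05), in the way of the torch. The tip of an upright lever stands 200 mm above the table: carry the torch over it or round it.
- bottle_between: Small grey-labelled dropper bottle with black cap, 30 mm wide, 75 mm tall, standing in the gap between the two blocks; leave alone. Origin at the centre of its underside.
- bottle_back: Small teal bottle, 28 mm wide, 70 mm tall, standing at the back edge; leave alone. Origin at the centre of its underside.
- motor: Stepper motor standing on its back, 48x42x61 mm, at the back edge; leave alone. Origin at the centre of its underside.
- glue: White glue stick with orange end lying on the table at the right, 25x90x25 mm (not the torch); leave alone. Origin at the centre of its underside.
- torch: The torch itself; its origin is under its centre, on its underside (12.5 mm below torch_center).
There are look-alikes about, which are no part of the job. Leave any turquoise look-alike of the holder alone.

How it is judged:
By the outcome, as a careful person would: the job done as asked, in the order asked, and still so for the second after the job is handed in, with the robot touching nothing.
It also fails if it takes over 72 s, if anything falls off the work surface, if the arm or the gripper's body presses on something with over 40 N, if the wrist force passes 120 N, or if a joint passes its speed limit or range.

## Working session

There is one attempt and no reset: what is moved stays moved. The work goes in short steps, Python scripts to look and compute and a tool call to move; the robot and the scene stay as the last step left them, time stands still between calls to the robot, and variables do not carry over. Pictures are saved under pics/ and viewed, at most 10 in all, crops included, and the job is handed in when it is done.

Besides the shell and the picture viewer there is one more tool, called after "Request:" as name(argument=value, ...), one argument or row to a line, values as JSON. jog_arm: Moves the arm, as the interface text tells. Its arguments: {"type":"object","properties":{"deltas":{"type":"array"}},"required":["deltas"]}

```bash
mkdir -p pics
python3 - <<'E'
from workcell import bot
import cv2,numpy as np
for n in("top","scene"):
    f=bot.grab_frame(n); cv2.imwrite(f"pics/{n}0.png",f["frame"][:,:,::-1])
    R=cv2.Rodrigues(np.array(f["rvec"],float))[0]; print(n,f["fx"],f["cx"],f["cy"],-R.T@np.array(f["tvec"]),R.round(2).tolist())
print(bot.sense())
E
ls
```

```text
top 419.24603181101435 317.8589188982174 198.3736019023124 [ 0.30118552 -0.08932572  1.17761588] [[0.01, -1.0, -0.01], [-0.99, -0.01, -0.1], [0.1, 0.01, -0.99]]
scene 372.97972386084945 321.7924917375333 194.27675777244767 [-0.08004623  0.34683954  0.66539655] [[-0.61, -0.79, 0.02], [-0.53, 0.4, -0.75], [0.58, -0.47, -0.67]]
{'time_s': 0.1, 'joint_positions': array([-1.45630639e+00,  3.78048912e-01,  7.97991527e-02,  1.27441104e+00,
        6.82194720e-06,  1.46050228e+00]), 'joint_vel': array([-0.00097375, -0.0006579 ,  0.00266552, -0.00207996, -0.00033168,
       -0.00032701]), 'effort': array([ 1.11340803e-03, -4.64692712e+01,  2.70582390e+01,  1.19819140e-02,
       -1.11426939e-04,  7.45340056e-07]), 'ee_pos': array([ 0.12811017, -0.55995578,  0.23043604]), 'ee_rot': array([-9.32238659e-04,  9.93690234e-01,  1.12155469e-01,  1.45519331e-06]), 'ft_force': array([0.57837229, 0.31574539, 0.00116108]), 'ft_torque': array([-0.03753943,  0.06143092, -0.00107802]), 'grasp_force': 0.0, 'opening': 1.0013061846004436}
pics
```

View pics/top0.png

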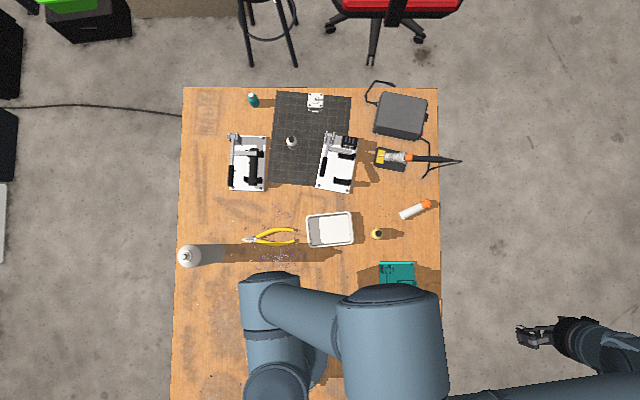

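View pics/scene0.png

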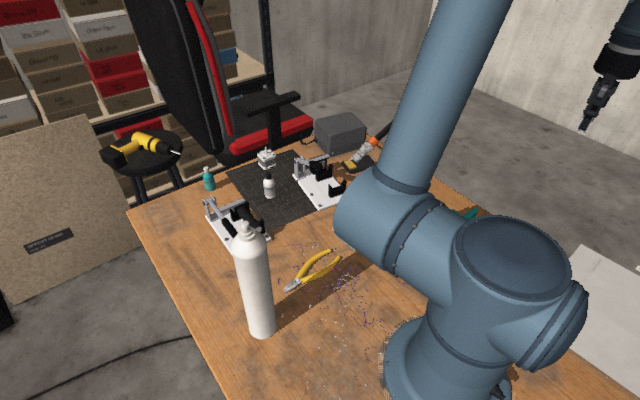

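The top view shows the holder (torch in it) at about (248,163) and the charger at (337,163), with the pivot ends upwards (+x). The grey bottle is between them at (292,141). I'll zoom in.

```bash
cat > h.py <<'E'
from workcell import bot
import cv2,numpy as np
from scipy.spatial.transform import Rotation as Ro
def cam(n):
    f=bot.grab_frame(n); R=cv2.Rodrigues(np.array(f["rvec"],float))[0]
    K=np.array([[f["fx"],0,f["cx"]],[0,f["fy"],f["cy"]],[0,0,1]]); return f["frame"],K,R,np.array(f["tvec"],float)
def ray(c,uv,z):
    _,K,R,t=c; o=-R.T@t; d=R.T@np.linalg.solve(K,[uv[0],uv[1],1.]); return o+d*(z-o[2])/d[2]
def proj(c,P): 
    q=c[1]@(c[2]@np.asarray(P,float)+c[3]); return q[:2]/q[2]
E
python3 - <<'E'
from h import *
c=cam("top"); im=c[0]
cv2.imwrite("pics/topz.png",cv2.resize(im[85:205,220:370][:,:,::-1],None,fx=5,fy=5,interpolation=cv2.INTER_CUBIC)[:600])
hsv=cv2.cvtColor(im,cv2.COLOR_RGB2HSV)
m=((hsv[...,1]<50)&(hsv[...,2]>165)).astype(np.uint8)
for n,x0,x1 in(("holder",222,274),("charger",308,364)):
    mm=np.zeros_like(m); mm[120:200,x0:x1]=m[120:200,x0:x1]
    cs,_=cv2.findContours(mm,cv2.RETR_EXTERNAL,cv2.CHAIN_APPROX_NONE)
    p=np.vstack([k for k in cs if cv2.contourArea(k)>15])[:,0]
    w=np.array([ray(c,q,0.010)[:2] for q in p],np.float32)
    r=cv2.minAreaRect(w); print(n,r,cv2.boxPoints(r).round(4).tolist(),[proj(c,[*b,.01]).round(1).tolist() for b in cv2.boxPoints(r)])
E
```

```text
holder ((0.5276317596435547, 0.12682901322841644), (0.16668881475925446, 0.10628928244113922), 0.44079142808914185) [[0.4438999891281128, 0.179299995303154], [0.4447000026702881, 0.0729999989271164], [0.6114000082015991, 0.07429999858140945], [0.6105999946594238, 0.18060000240802765]] [[226.7, 190.0], [264.4, 190.0], [265.3, 132.0], [228.0, 132.0]]
charger ((0.5262429118156433, -0.1299462616443634), (0.09741649776697159, 0.1653899848461151), 79.92119598388672) [[0.43630000948905945, -0.16339999437332153], [0.5990999937057495, -0.1923999935388565], [0.6161999702453613, -0.09650000184774399], [0.45329999923706055, -0.06750000268220901]] [[348.7, 193.6], [358.9, 136.8], [325.2, 130.7], [314.5, 187.3]]
```

View pics/topz.png

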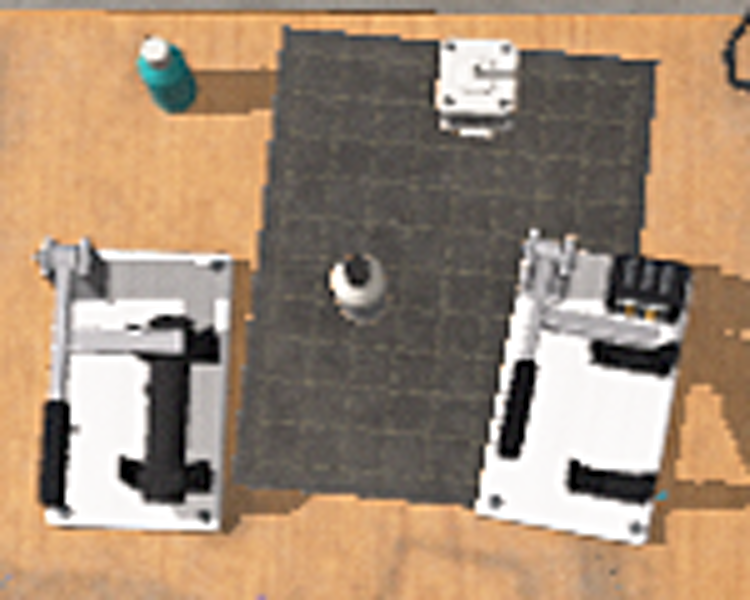

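The zoom shows the base corners (zoom px): holder BL (45,527), BR (218,530), TR (232,255); charger BL (477,515), BR (650,543). The charger's lever is part-way up and the holder's is shut. I'll fit the poses and check them against the grips and saddles.

```bash
cat >> h.py <<'E'
def fit2(L,W):
    L=np.array(L,float)/1000;W=np.array(W)[:,:2];l=L-L.mean(0);w=W-W.mean(0)
    a=np.arctan2((l[:,0]*w[:,1]-l[:,1]*w[:,0]).sum(),(l*w).sum()); R=np.array([[np.cos(a),-np.sin(a)],[np.sin(a),np.cos(a)]])
    t=W.mean(0)-R@L.mean(0); return a,t,((L@R.T+t-W)*1000).round(1)
E
python3 - <<'E'
from h import *
c=cam("top")
Z=lambda u,v:((u+.5)/5-.5+220,(v+.5)/5-.5+85)
for n,L,P in(("H",[(-65,70),(-65,-27),(95,-27)],[(45,527),(218,530),(232,255)]),("C",[(-65,70),(-65,-27)],[(477,515),(650,543)])):
    W=[ray(c,Z(*p),.01) for p in P]; print(n,fit2(L,W))
# checks: torch ends (mid height 55mm top), saddles
for n,p,z in(("Htorch head end",(165,500),.05),("Htorch mid top",(166,400),.055),("Hgrip",(55,453),.072),("Csad-",(612,480),.048),("Csad+",(635,358),.048),("Cboxctr",(650,290),.052),("bottle cap",(357,268),.075)):
    print(n,ray(c,Z(*p),z).round(4))
# wrist cam geometry
w=cam("wrist");s=bot.sense();Rt=Ro.from_quat(np.roll(s["ee_rot"],-1)).as_matrix()
print("cam in tool",Rt.T@(-w[2].T@w[3]-s["ee_pos"]),(Rt.T@w[2].T).round(2).tolist(),w[1].round(0).tolist(),Rt.round(3).tolist())
E
```

```text
H (np.float64(-0.02718496874760104), array([0.50740981, 0.10179194]), array([[ 0.4, -0.4],
       [-1.3,  0.1],
       [ 0.9,  0.2]]))
C (np.float64(-0.15402257616430107), array([ 0.50597531, -0.14875439]), array([[-0.1, -0.6],
       [ 0.1,  0.6]]))
Htorch head end [0.4543 0.1    0.05  ]
Htorch mid top [0.5085 0.1    0.055 ]
Hgrip [0.4762 0.1558 0.072 ]
Csad- [ 0.4674 -0.1429  0.048 ]
Csad+ [ 0.5349 -0.1553  0.048 ]
Cboxctr [ 0.5719 -0.1632  0.052 ]
bottle cap [ 0.5774 -0.0044  0.075 ]
cam in tool [ 0.08227089  0.00084647 -0.14275231] [[-0.0, -0.95, -0.32], [1.0, -0.0, 0.0], [-0.0, -0.32, 0.95]] [[330.0, 0.0, 325.0], [0.0, 330.0, 205.0], [0.0, 0.0, 1.0]] [[0.975, 0.223, -0.0], [0.223, -0.975, 0.001], [0.0, -0.001, -1.0]]
```

Request:
jog_arm(
  deltas=[
    {"rz":0.085,"z":-10},
    {"rz":0.085,"z":-10},
    {"rz":0.085},
    {"x":26,"y":-30},
    {"x":26,"y":-30},
    {"x":26,"y":-30},
    {"x":26,"y":-30},
    {"x":26,"y":-30},
    {"x":26,"y":-30},
    {"x":26,"y":-30},
  ],
)

```text
invalid input
```

Request:
jog_arm(
  deltas=[
    {"x":0,"y":0,"z":-10,"rx":0,"ry":0,"rz":0.085,"gripper":85},
    {"x":0,"y":0,"z":-10,"rx":0,"ry":0,"rz":0.085,"gripper":85},
    {"x":0,"y":0,"z":0,"rx":0,"ry":0,"rz":0.085,"gripper":85},
    {"x":26,"y":-30,"z":0,"rx":0,"ry":0,"rz":0,"gripper":85},
    {"x":26,"y":-30,"z":0,"rx":0,"ry":0,"rz":0,"gripper":85},
    {"x":26,"y":-30,"z":0,"rx":0,"ry":0,"rz":0,"gripper":85},
    {"x":26,"y":-30,"z":0,"rx":0,"ry":0,"rz":0,"gripper":85},
    {"x":26,"y":-30,"z":0,"rx":0,"ry":0,"rz":0,"gripper":85},
    {"x":26,"y":-30,"z":0,"rx":0,"ry":0,"rz":0,"gripper":85},
    {"x":26,"y":-30,"z":0,"rx":0,"ry":0,"rz":0,"gripper":85},
  ],
)

```text
time_s: 1.08
ee_pos: [0.3173, -0.3545, 0.2514]
ee_rot: [0.0, 1.0, -0.015, 0.0]
ft_force: [0.4, -0.2, -0.4]
opening: 0.997
grasp_force: 0.0
```

Request:
jog_arm(
  deltas=[
    {"x":26,"y":-30,"z":0,"rx":0,"ry":0,"rz":0,"gripper":85},
    {"x":26,"y":-30,"z":0,"rx":0,"ry":0,"rz":0,"gripper":85},
    {"x":26,"y":-30,"z":0,"rx":0,"ry":0,"rz":0,"gripper":85},
    {"x":20,"y":-34,"z":0,"rx":0,"ry":0,"rz":0,"gripper":85},
    {"x":15,"y":-38,"z":0,"rx":0,"ry":0,"rz":0,"gripper":85},
    {"x":5,"y":-40,"z":0,"rx":0,"ry":0,"rz":0,"gripper":85},
    {"x":0,"y":-40,"z":0,"rx":0,"ry":0,"rz":0,"gripper":85},
    {"x":0,"y":-40,"z":0,"rx":0,"ry":0,"rz":0,"gripper":85},
    {"x":0,"y":-40,"z":0,"rx":0,"ry":0,"rz":0,"gripper":85},
    {"x":0,"y":-40,"z":0,"rx":0,"ry":0,"rz":0,"gripper":85},
  ],
)

```text
time_s: 1.92
ee_pos: [0.4449, 0.004, 0.2514]
ee_rot: [0.0, 1.0, -0.015, 0.0]
ft_force: [0.7, -0.1, 0.2]
opening: 0.996
grasp_force: 0.0
```

Request:
jog_arm(
  deltas=[
    {"x":0,"y":-30,"z":0,"rx":0,"ry":0,"rz":0,"gripper":85},
    {"x":0,"y":-30,"z":0,"rx":0,"ry":0,"rz":0,"gripper":85},
    {"x":0,"y":-30,"z":0,"rx":0,"ry":0,"rz":0,"gripper":85},
    {"x":0,"y":0,"z":0,"rx":0,"ry":0,"rz":0,"gripper":50},
    {"x":0,"y":0,"z":0,"rx":0,"ry":0,"rz":0,"gripper":50},
  ],
)

```text
time_s: 2.33
ee_pos: [0.4476, 0.0682, 0.2514]
ee_rot: [-0.009, 1.0, -0.001, -0.0]
ft_force: [-1.3, 0.3, -0.1]
opening: 0.744
grasp_force: 0.0
```

Run:
```python
from h import *
c=cam("wrist"); cv2.imwrite("pics/w1.png",c[0][:,:,::-1]); print(bot.sense()["ee_pos"],-c[2].T@c[3])
for l in((-65,70),(-65,-27),(95,-27),(95,70)):
    a=-.03;x,y=np.array(l)/1000; print(l,proj(c,[.507+x*np.cos(a)-y*np.sin(a),.102+x*np.sin(a)+y*np.cos(a),.01]).round())
```

```text
[0.44767049 0.06768186 0.2513691 ] [0.53015624 0.06449959 0.394211  ]
(-65, 70) [239. 169.]
(-65, -27) [320. 171.]
(95, -27) [324.  20.]
(95, 70) [230.  17.]
```

View pics/w1.png

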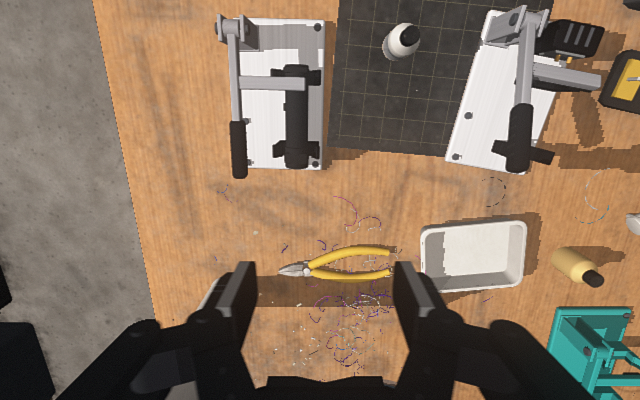

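The wrist view shows the holder base corners at about BR (323,168) and TR (325,22), matching the prediction within 3 px. The shut grip runs (238,122)-(239,177) and the torch is at (297,115). The charger is at upper right. The last leg stopped short with a slight tilt, so I'll check the joints.

Run:
```python
from h import *
s=bot.sense(); print(s["joint_positions"].round(3),s["joint_vel"].round(3),s["ee_pos"],s["ee_rot"].round(4),s["effort"].round(1))
c=cam("wrist");print(s["time_s"])
print(fit2([(-65,-27),(95,-27)],[ray(c,(323,168),.01),ray(c,(325,22),.01)]))
print("grip ends",ray(c,(238,122),.072),ray(c,(239,178),.072),"torch ends",ray(c,(298,66),.055),ray(c,(297,167),.05))
print("charger BL,",ray(c,(446,158),.01))
```

```text
[-3.000e-03  1.230e-01 -2.030e-01  1.246e+00  1.800e-02  3.141e+00] [-0.019 -0.001 -0.001 -0.     0.002 -0.   ] [0.44767049 0.06768186 0.2513691 ] [-9.2e-03  1.0e+00 -1.1e-03 -1.0e-04] [  0.8 -33.4  26.9   0.    0.1   0. ]
2.3833
(np.float64(-0.017220951740926454), array([0.5076614 , 0.09878432]), array([[-3.1,  0.1],
       [ 3.1, -0.1]]))
grip ends [0.50354943 0.15239714 0.072     ] [0.44858005 0.15616795 0.072     ] torch ends [0.55395326 0.09521488 0.055     ] [0.45516549 0.09953389 0.05      ]
charger BL, [ 0.45741258 -0.07057631  0.01      ]
```

Request:
jog_arm(
  deltas=[
    {"x":0,"y":0,"z":0,"rx":0,"ry":0,"rz":-0.12,"gripper":50},
    {"x":0,"y":0,"z":0,"rx":0,"ry":0,"rz":-0.12,"gripper":50},
    {"x":0,"y":0,"z":0,"rx":0,"ry":0,"rz":-0.12,"gripper":50},
    {"x":0,"y":0,"z":0,"rx":0,"ry":0,"rz":-0.12,"gripper":50},
    {"x":0,"y":0,"z":0,"rx":0,"ry":0,"rz":-0.12,"gripper":50},
    {"x":0,"y":0,"z":0,"rx":0,"ry":0,"rz":-0.12,"gripper":50},
    {"x":0,"y":0,"z":0,"rx":0,"ry":0,"rz":-0.12,"gripper":50},
    {"x":0,"y":0,"z":0,"rx":0,"ry":0,"rz":-0.12,"gripper":50},
    {"x":0,"y":0,"z":0,"rx":0,"ry":0,"rz":-0.12,"gripper":50},
    {"x":0,"y":0,"z":0,"rx":0,"ry":0,"rz":-0.12,"gripper":50},
  ],
)

```text
time_s: 3.27
ee_pos: [0.4477, 0.067, 0.2514]
ee_rot: [-0.008, 0.825, 0.565, 0.005]
ft_force: [-0.4, 0.4, 0.0]
opening: 0.586
grasp_force: 0.0
```

Request:
jog_arm(
  deltas=[
    {"x":0,"y":0,"z":0,"rx":0,"ry":0,"rz":-0.12,"gripper":50},
    {"x":0,"y":0,"z":0,"rx":0,"ry":0,"rz":-0.12,"gripper":50},
    {"x":0,"y":0,"z":0,"rx":0,"ry":0,"rz":-0.12,"gripper":50},
    {"x":0,"y":0,"z":0,"rx":0,"ry":0,"rz":-0.12,"gripper":50},
    {"x":0,"y":0,"z":0,"rx":0,"ry":0,"rz":-0.12,"gripper":50},
    {"x":0,"y":0,"z":0,"rx":0,"ry":0,"rz":-0.12,"gripper":50},
    {"x":0,"y":0,"z":0,"rx":0,"ry":0,"rz":-0.12,"gripper":50},
    {"x":0,"y":0,"z":0,"rx":0,"ry":0,"rz":-0.12,"gripper":50},
    {"x":0,"y":0,"z":0,"rx":0,"ry":0,"rz":-0.12,"gripper":50},
    {"x":0,"y":0,"z":0,"rx":0,"ry":0,"rz":-0.12,"gripper":50},
  ],
)

```text
time_s: 4.1
ee_pos: [0.4477, 0.067, 0.2514]
ee_rot: [-0.003, 0.361, 0.932, 0.009]
ft_force: [0.5, 0.0, 0.4]
opening: 0.586
grasp_force: 0.0
```

Request:
jog_arm(
  deltas=[
    {"x":0,"y":0,"z":0,"rx":0,"ry":0,"rz":-0.12,"gripper":50},
    {"x":0,"y":0,"z":0,"rx":0,"ry":0,"rz":-0.12,"gripper":50},
    {"x":0,"y":0,"z":0,"rx":0,"ry":0,"rz":-0.12,"gripper":50},
    {"x":0,"y":0,"z":0,"rx":0,"ry":0,"rz":-0.12,"gripper":50},
    {"x":0,"y":0,"z":0,"rx":0,"ry":0,"rz":-0.12,"gripper":50},
    {"x":0,"y":0,"z":0,"rx":0,"ry":0,"rz":-0.12,"gripper":50},
    {"x":0,"y":0,"z":0,"rx":0,"ry":0,"rz":0,"gripper":50},
    {"x":0,"y":0,"z":0,"rx":0,"ry":0,"rz":0,"gripper":50},
  ],
)

```text
time_s: 4.77
ee_pos: [0.4477, 0.0675, 0.2514]
ee_rot: [-0.0, 0.014, 1.0, 0.009]
ft_force: [0.4, -0.3, 0.3]
opening: 0.587
grasp_force: 0.0
```

```bash
cat >> h.py <<'E'
def need(p,yaw):
    "tool-frame shift (mm) and turn (rad) to TCP p, pointing down, tool x at yaw"
    s=bot.sense(); R=Ro.from_quat(np.roll(s["ee_rot"],-1))
    T=Ro.from_euler("z",yaw)*Ro.from_euler("x",np.pi)
    return "shift",(R.inv().apply(np.array(p)-s["ee_pos"])*1000).round(1),"turn",(R.inv()*T).as_rotvec().round(3)
E
python3 - <<'E'
from h import *
print(need([.36,.03,.25],np.pi-.03)); print(need([.47,.155,.09],np.pi-.03)); print(bot.sense()["joint_positions"].round(2))
c=cam("wrist"); cv2.imwrite("pics/w2.png",c[0][:,:,::-1])
for n,P in dict(hc=[.507,.1,.04],cc=[.506,-.149,.04],hg=[.476,.154,.07]).items(): print(n,proj(c,P).round())
E
```

```text
('shift', array([ 86.6, -39.9,   0.7]), 'turn', array([ 0.019, -0.001,  0.002]))
('shift', array([-20.,  85., 163.]), 'turn', array([ 0.019, -0.001,  0.002]))
[-0.    0.12 -0.2   1.25  0.02  0.02]
hc [352. 222.]
cc [135. 228.]
hg [406. 203.]
```

View pics/w2.png

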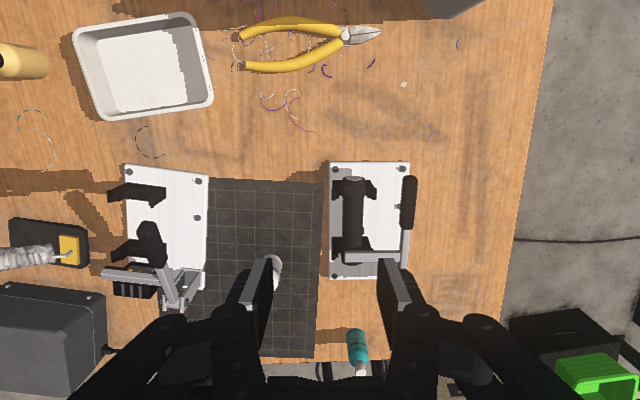

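Now the camera is on the near side. Holder corners are at (330,162), (409,163) and (329,279), torch axis column about 353 over rows 176-250, and grip (408,177)-(408,228). Charger corners are at (125,164), (208,174) and about (203,287), with its lever up.

Run:
```python
from h import *
c=cam("wrist"); g=cv2.cvtColor(c[0],cv2.COLOR_RGB2GRAY); hsv=cv2.cvtColor(c[0],cv2.COLOR_RGB2HSV)
w=((hsv[...,1]<40)&(hsv[...,2]>140))
def edgepts(rows,cols,which):  # first/last white pixel
    out=[]
    for r in rows:
        k=np.where(w[r,cols[0]:cols[1]])[0]
        if len(k): out.append((cols[0]+(k[0]-.5 if which=="L" else k[-1]+.5),r))
    return out
def edgev(cs,rows):
    return [(q,rows[0]+np.where(w[rows[0]:rows[1],q])[0][0]-.5) for q in cs]
def line(P):
    W=np.array([ray(c,p,.01)[:2] for p in P],np.float32); vx,vy,x,y=cv2.fitLine(W,cv2.DIST_HUBER,0,.001,.001).ravel(); return np.array([vx,vy]),np.array([x,y])
for n,top,L,Lr,corner in(("H",edgev(range(335,405,3),(150,200)),edgepts(range(168,275,4),(315,375),"L"),None,(-65,-27)),
                    ("C",edgev(range(130,205,3),(150,200)),edgepts(range(182,280,4),(150,235),"R"),None,(-65,70))):
    d1,p1=line(top); d2,p2=line(L)
    k=np.linalg.solve(np.c_[d1,-d2],p2-p1); X=p1+d1*k[0]
    d2=d2*np.sign(d2[0]); d1=d1*np.sign(d1[1]); a2=np.arctan2(d2[1],d2[0]); a1=np.arctan2(-d1[0],d1[1])
    a=.5*a2+.5*a1; R=np.array([[np.cos(a),-np.sin(a)],[np.sin(a),np.cos(a)]])
    print(n,"angles",a1,a2,"corner",X,"seat",X-R@(np.array(corner)/1000))
# dark features
dk=(g<60)
for r in (192,200,208,215,222):
    k=np.where(dk[r,335,] if 0 else dk[r,338:375])[0]+338; kk=np.where(dk[r,395:425])[0]+395
    print(r,"torch",ray(c,((k[0]+k[-1])/2,r),.0425).round(4),len(k),"grip",ray(c,((kk[0]+kk[-1])/2,r),.064).round(4),len(kk))
col=np.where(dk[150:245,408])[0]+150; print("grip ends",ray(c,(408,col[0]),.072),ray(c,(408,col[-1]),.072))
col=np.where(dk[150:245,352])[0]+150; print("torch head",ray(c,(352,col[0]),.0425))
```

```text
H angles -0.030671911 -0.033092134 corner [0.44171607 0.07692213] seat [0.50754371 0.10183643]
C angles -0.17211612 -0.17554863 corner [ 0.45219594 -0.06731331] seat [ 0.50410926 -0.14750064]
192 torch [0.4704 0.1048 0.0425] 33 grip [0.4657 0.1575 0.064 ] 14
200 torch [0.4797 0.1009 0.0425] 19 grip [0.4745 0.1569 0.064 ] 14
208 torch [0.4892 0.1003 0.0425] 13 grip [0.4835 0.1564 0.064 ] 14
215 torch [0.4976 0.1003 0.0425] 15 grip [0.4915 0.1568 0.064 ] 14
222 torch [0.5062 0.1003 0.0425] 16 grip [0.4995 0.1567 0.064 ] 13
grip ends [0.44644255 0.15388222 0.072     ] [0.50321997 0.15696936 0.072     ]
torch head [0.45764764 0.10030165 0.0425    ]
```

Request:
jog_arm(
  deltas=[
    {"x":0,"y":0,"z":0,"rx":0.019,"ry":0,"rz":0.003,"gripper":32},
    {"x":-7.5,"y":30,"z":20,"rx":0,"ry":0,"rz":0,"gripper":32},
    {"x":-7.5,"y":30,"z":20,"rx":0,"ry":0,"rz":0,"gripper":32},
    {"x":-7.5,"y":30,"z":20,"rx":0,"ry":0,"rz":0,"gripper":32},
    {"x":0,"y":0,"z":35,"rx":0,"ry":0,"rz":0,"gripper":32},
    {"x":0,"y":0,"z":35,"rx":0,"ry":0,"rz":0,"gripper":32},
    {"x":0,"y":0,"z":0,"rx":0,"ry":0,"rz":0,"gripper":32},
  ],
)

```text
time_s: 5.45
ee_pos: [0.4667, 0.1576, 0.1151]
ee_rot: [-0.006, 0.012, 1.0, -0.001]
ft_force: [-1.2, -0.4, -0.5]
opening: 0.373
grasp_force: 0.0
```

Run:
```python
from h import *
print(need([.473,.157,.05],np.pi-.032),bot.sense()["ee_pos"])
c=cam("wrist"); cv2.imwrite("pics/w3.png",c[0][:,:,::-1]); g=cv2.cvtColor(c[0],cv2.COLOR_RGB2GRAY)
print("grip proj",proj(c,[.473,.157,.072]),"ends",proj(c,[.444,.158,.072]),proj(c,[.502,.156,.072]))
```

```text
('shift', array([-7.1, -0.3, 65. ]), 'turn', array([-0.003, -0.012,  0.007])) [0.46674043 0.15763027 0.11512912]
grip proj [325.94774348 245.3972948 ] ends [326.47256641 200.80624152] [325.46705935 286.2381399 ]
```

View pics/w3.png

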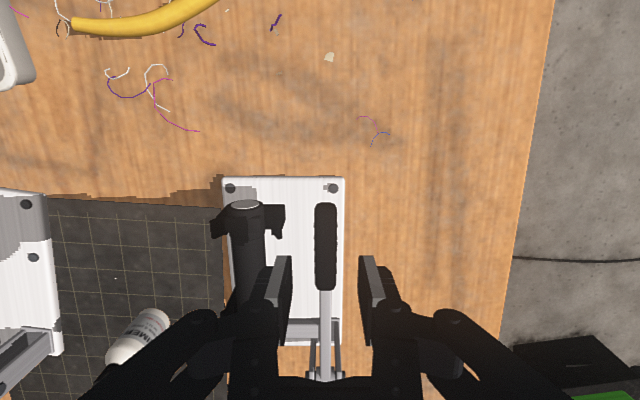

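The grip is seen at column 325, rows 203-290, within 3 px of the prediction and centred between the fingers. Next I descend and pinch.

Request:
jog_arm(
  deltas=[
    {"x":-8,"y":0,"z":15,"rx":0,"ry":-0.012,"rz":0.007,"gripper":32},
    {"x":0,"y":0,"z":25,"rx":0,"ry":0,"rz":0,"gripper":32},
    {"x":0,"y":0,"z":25,"rx":0,"ry":0,"rz":0,"gripper":32},
    {"x":0,"y":0,"z":0,"rx":0,"ry":0,"rz":0,"gripper":32},
    {"x":0,"y":0,"z":0,"rx":0,"ry":0,"rz":0,"gripper":0},
    {"x":0,"y":0,"z":0,"rx":0,"ry":0,"rz":0,"gripper":0},
    {"x":0,"y":0,"z":0,"rx":0,"ry":0,"rz":0,"gripper":0},
    {"x":0,"y":0,"z":0,"rx":0,"ry":0,"rz":0,"gripper":0},
  ],
)

```text
time_s: 6.17
ee_pos: [0.482, 0.1576, 0.0583]
ee_rot: [0.007, 0.016, 1.0, -0.0]
ft_force: [-0.7, -3.0, 2.4]
opening: 0.144
grasp_force: 62.8
```

Run:
```python
from h import *
s=bot.sense();print(s["opening"]*85.4,s["grasp_force"],s["ft_force"],s["ee_pos"],s["ee_rot"])
a=-.032;loc=np.array([[np.cos(a),np.sin(a)],[-np.sin(a),np.cos(a)]])@(s["ee_pos"][:2]-[.5075,.1015]); print(loc)
n=s["ee_pos"][2]+.019-.064; r=.075-loc[0]
th=np.linspace(0,1.75,15); x=-r*np.cos(th)+n*np.sin(th); z=r*np.sin(th)+n*np.cos(th)
print(r,n,np.c_[-np.diff(x)*1000,-np.diff(z)*1000].round(1).tolist())
```

```text
12.336878879392138 62.814685106277466 [-0.73033638 -3.02178047  2.35434849] [0.48195266 0.15755847 0.05830081] [ 6.97627967e-03  1.62753037e-02  9.99843187e-01 -2.16584025e-04]
[-0.02732783  0.0552124 ]
0.1023278258236793 0.013300805826092069 [[-2.5, -12.7], [-4.0, -12.2], [-5.5, -11.7], [-6.9, -10.9], [-8.2, -9.9], [-9.4, -8.8], [-10.4, -7.6], [-11.3, -6.2], [-12.0, -4.8], [-12.5, -3.2], [-12.8, -1.7], [-12.9, -0.1], [-12.8, 1.6], [-12.5, 3.1]]
```

Request:
jog_arm(
  deltas=[
    {"x":0,"y":0,"z":0,"rx":0,"ry":0,"rz":0,"gripper":32},
    {"x":0,"y":0,"z":0,"rx":0,"ry":0,"rz":0,"gripper":32},
    {"x":0,"y":0,"z":0,"rx":0,"ry":0,"rz":0,"gripper":32},
    {"x":0,"y":0,"z":0,"rx":0,"ry":0,"rz":0,"gripper":32},
  ],
)

```text
time_s: 6.5
ee_pos: [0.4813, 0.1581, 0.0568]
ee_rot: [0.006, 0.016, 1.0, 0.0]
ft_force: [0.6, 0.3, 0.1]
opening: 0.374
grasp_force: 0.0
```

Run:
```python
from h import *
print(need([.474,.157,.05],np.pi-.032),bot.sense()["ee_pos"],bot.sense()["opening"]*85.4)
```

```text
('shift', array([ 7.3, -1.3,  6.7]), 'turn', array([ 0.001,  0.012, -0.   ])) [0.4812712  0.15809548 0.05677417] 31.969268540118385
```

Request:
jog_arm(
  deltas=[
    {"x":0,"y":0,"z":0,"rx":0,"ry":0.012,"rz":0,"gripper":32},
    {"x":6,"y":-1,"z":4,"rx":0,"ry":0,"rz":0,"gripper":32},
    {"x":0,"y":0,"z":2.5,"rx":0,"ry":0,"rz":0,"gripper":32},
    {"x":0,"y":0,"z":0,"rx":0,"ry":0,"rz":0,"gripper":0},
    {"x":0,"y":0,"z":0,"rx":0,"ry":0,"rz":0,"gripper":0},
    {"x":0,"y":0,"z":0,"rx":0,"ry":0,"rz":0,"gripper":0},
    {"x":0,"y":0,"z":0,"rx":0,"ry":0,"rz":0,"gripper":0},
  ],
)

```text
time_s: 7.08
ee_pos: [0.4739, 0.1576, 0.0496]
ee_rot: [-0.001, 0.016, 1.0, 0.001]
ft_force: [-1.5, 3.9, -2.3]
opening: 0.149
grasp_force: 59.5
```

Run:
```python
from h import *
s=bot.sense();print(s["opening"]*85.4,s["grasp_force"],s["ft_force"],s["ee_pos"],s["ee_rot"].round(4))
a=-.032;loc=np.array([[np.cos(a),np.sin(a)],[-np.sin(a),np.cos(a)]])@(s["ee_pos"][:2]-[.5075,.1015]); print(loc)
n=.003; r=.075-loc[0]
th=np.linspace(0,1.75,15); x=-r*np.cos(th)+n*np.sin(th); z=r*np.sin(th)+n*np.cos(th)
print(r,n,np.c_[-np.diff(x)*1000,-np.diff(z)*1000].round(1).tolist())
```

```text
12.690851132934242 59.547117948532104 [-1.50263446  3.88628849 -2.28310993] [0.47387258 0.15756056 0.04956269] [-1.200e-03  1.570e-02  9.999e-01  7.000e-04]
[-0.03540384  0.05495597]
0.11040383843283873 0.003 [[-1.2, -13.7], [-2.9, -13.5], [-4.6, -13.0], [-6.2, -12.3], [-7.7, -11.5], [-9.0, -10.4], [-10.3, -9.2], [-11.3, -7.9], [-12.2, -6.4], [-12.9, -4.8], [-13.4, -3.2], [-13.7, -1.5], [-13.8, 0.3], [-13.7, 2.0]]
```

Request:
jog_arm(
  deltas=[
    {"x":-1.2,"y":0,"z":-13.7,"rx":0,"ry":0,"rz":0,"gripper":0},
    {"x":-2.9,"y":0,"z":-13.5,"rx":0,"ry":0,"rz":0,"gripper":0},
    {"x":-4.6,"y":0,"z":-13,"rx":0,"ry":0,"rz":0,"gripper":0},
    {"x":-6.2,"y":0,"z":-12.3,"rx":0,"ry":0,"rz":0,"gripper":0},
    {"x":-7.7,"y":0,"z":-11.5,"rx":0,"ry":0,"rz":0,"gripper":0},
    {"x":-9,"y":0,"z":-10.4,"rx":0,"ry":0,"rz":0,"gripper":0},
    {"x":-10.3,"y":0,"z":-9.2,"rx":0,"ry":0,"rz":0,"gripper":0},
    {"x":0,"y":0,"z":0,"rx":0,"ry":0,"rz":0,"gripper":0},
  ],
)

```text
time_s: 7.75
ee_pos: [0.5172, 0.1564, 0.1339]
ee_rot: [-0.001, 0.016, 1.0, 0.001]
ft_force: [-1.6, 3.7, -1.7]
opening: 0.148
grasp_force: 60.8
```

Run:
```python
from h import *
s=bot.sense();a=-.032
loc=np.array([[np.cos(a),np.sin(a)],[-np.sin(a),np.cos(a)]])@(s["ee_pos"][:2]-[.5075,.1015]); print(loc,s["ee_pos"],s["ft_force"],s["opening"]*85.4,s["grasp_force"],s["ee_rot"].round(4))
r,n=.1104,.003
P=lambda t:np.array([.075-r*np.cos(t)+n*np.sin(t),.0496-.003+r*np.sin(t)+n*np.cos(t)])
print("want(.875)",P(.875)); th=np.linspace(.875,1.75,8); Q=np.array([P(t) for t in th]); print((-np.diff(Q,axis=0)*1000).round(1).tolist())
```

```text
[0.00794433 0.05517237] [0.51720548 0.15638995 0.13390797] [-1.56692908  3.67676766 -1.72910775] 12.60440436621654 60.761661529541016 [-7.000e-04  1.600e-02  9.999e-01  1.100e-03]
want(.875) [0.00653658 0.13325979]
[[-11.3, -7.9], [-12.2, -6.4], [-12.9, -4.8], [-13.4, -3.2], [-13.7, -1.5], [-13.8, 0.3], [-13.7, 2.0]]
```

Request:
jog_arm(
  deltas=[
    {"x":-11.3,"y":0,"z":-7.9,"rx":0,"ry":0,"rz":0,"gripper":0},
    {"x":-12.2,"y":0,"z":-6.4,"rx":0,"ry":0,"rz":0,"gripper":0},
    {"x":-12.9,"y":0,"z":-4.8,"rx":0,"ry":0,"rz":0,"gripper":0},
    {"x":-13.4,"y":0,"z":-3.2,"rx":0,"ry":0,"rz":0,"gripper":0},
    {"x":-13.7,"y":0,"z":-1.5,"rx":0,"ry":0,"rz":0,"gripper":0},
    {"x":-13.8,"y":0,"z":0.3,"rx":0,"ry":0,"rz":0,"gripper":0},
    {"x":-13.7,"y":0,"z":2,"rx":0,"ry":0,"rz":0,"gripper":0},
    {"x":0,"y":0,"z":0,"rx":0,"ry":0,"rz":0,"gripper":0},
  ],
)

```text
time_s: 8.42
ee_pos: [0.6075, 0.1539, 0.1536]
ee_rot: [-0.002, 0.016, 1.0, 0.001]
ft_force: [-2.3, 6.2, -1.8]
opening: 0.149
grasp_force: 63.7
```

Request:
jog_arm(
  deltas=[
    {"x":0,"y":0,"z":0,"rx":0,"ry":0,"rz":0,"gripper":60},
    {"x":0,"y":0,"z":0,"rx":0,"ry":0,"rz":0,"gripper":60},
    {"x":0,"y":0,"z":0,"rx":0,"ry":0,"rz":0,"gripper":60},
    {"x":0,"y":0,"z":0,"rx":0,"ry":0,"rz":0,"gripper":60},
    {"x":0,"y":0,"z":-20,"rx":0,"ry":0,"rz":0,"gripper":60},
    {"x":0,"y":0,"z":-25,"rx":0,"ry":0,"rz":0,"gripper":60},
    {"x":0,"y":0,"z":-25,"rx":0,"ry":0,"rz":0,"gripper":60},
    {"x":0,"y":0,"z":-20,"rx":0,"ry":0,"rz":0,"gripper":60},
    {"x":0,"y":0,"z":0,"rx":0,"ry":0,"rz":0,"gripper":60},
  ],
)

```text
time_s: 9.17
ee_pos: [0.6102, 0.1527, 0.2506]
ee_rot: [0.004, 0.016, 1.0, 0.001]
ft_force: [0.6, 0.3, 0.5]
opening: 0.702
grasp_force: 0.0
```

Run:
```python
from h import *
print(need([.505,.1015,.24],np.pi-.032)); print(bot.sense()["joint_positions"].round(2))
```

```text
('shift', array([103.5, -54.6,   9.7]), 'turn', array([ 0.001,  0.009, -0.   ]))
[ 0.14  0.48  0.29  1.37 -0.    0.18]
```

Run:
```python
from h import *
from scipy.optimize import brentq
a=-.174; R=np.array([[np.cos(a),-np.sin(a)],[np.sin(a),np.cos(a)]]); seat=np.array([.505,-.148])
def W(l): return np.r_[seat+R@np.array(l[:2]),l[2]]
c=cam("top"); Z=lambda u,v:((u+.5)/5-.5+220,(v+.5)/5-.5+85)
for r,uv in((83,(525,360)),(141,(510,458)),(112,(517,409))):
    f=lambda t:proj(c,W([.075-r/1e3*np.cos(t),.055,.064+r/1e3*np.sin(t)]))[1]-Z(*uv)[1]
    ts=np.linspace(0,1.5,16); print(r,Z(*uv),[round(f(t),1) for t in ts])
cv2.imwrite("pics/scz.png",cv2.resize(cam("scene")[0][140:250,190:370][:,:,::-1],None,fx=4.4,fy=4.4,interpolation=cv2.INTER_CUBIC))
s=cam("scene")
for t in(.3,.5,.7,.9,1.05): print(t,[(proj(s,W([.075-r*np.cos(t),.055,.064+r*np.sin(t)]))-[190,140])*4.4 for r in(.083,.141)])
```

```text
83 (324.6, 156.6) [np.float64(8.6), np.float64(7.9), np.float64(6.8), np.float64(5.5), np.float64(3.9), np.float64(2.0), np.float64(-0.2), np.float64(-2.6), np.float64(-5.2), np.float64(-8.1), np.float64(-11.0), np.float64(-14.2), np.float64(-17.4), np.float64(-20.7), np.float64(-23.9), np.float64(-27.2)]
141 (321.6, 176.2) [np.float64(10.0), np.float64(9.0), np.float64(7.5), np.float64(5.5), np.float64(2.9), np.float64(-0.2), np.float64(-3.9), np.float64(-8.0), np.float64(-12.5), np.float64(-17.5), np.float64(-22.7), np.float64(-28.3), np.float64(-34.0), np.float64(-39.9), np.float64(-45.8), np.float64(-51.6)]
112 (323.0, 166.4) [np.float64(9.2), np.float64(8.4), np.float64(7.1), np.float64(5.4), np.float64(3.3), np.float64(0.7), np.float64(-2.2), np.float64(-5.4), np.float64(-9.0), np.float64(-12.9), np.float64(-17.0), np.float64(-21.3), np.float64(-25.7), np.float64(-30.3), np.float64(-34.8), np.float64(-39.3)]
0.3 [array([537.75274181, 130.9435144 ]), array([584.00491587, 162.58982131])]
0.5 [array([532.57089063, 103.31950648]), array([575.21594445, 113.25013008])]
0.7 [array([525.03435082,  74.89087718]), array([561.86971628,  62.02146353])]
0.9 [array([515.49517764,  47.06334904]), array([544.65640781,  11.82390278])]
1.05 [array([507.30828982,  27.42264668]), array([529.79660077, -23.40097421])]
```

View pics/scz.png

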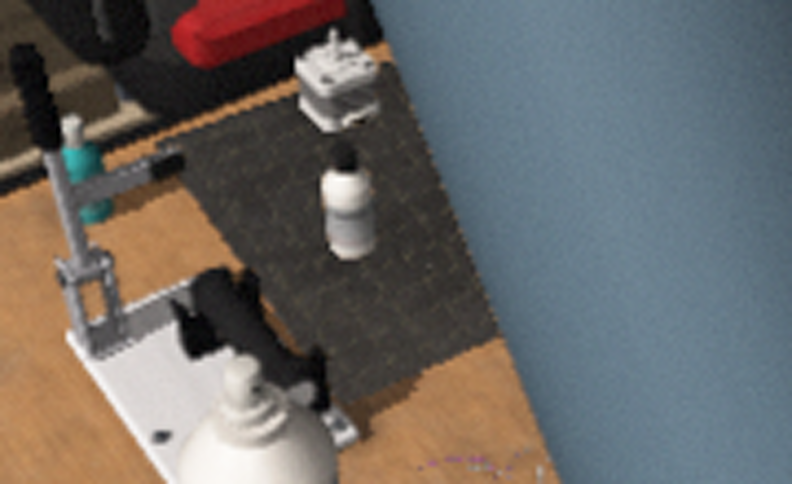

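The scene crop shows the holder lever upright and clear of the torch. The charger is hidden by the arm. From the top view the charger lever is at about 0.52 rad, so I'll open that lever now, before the torch is carried.

Request:
jog_arm(
  deltas=[
    {"x":16,"y":-35,"z":0,"rx":0,"ry":0.009,"rz":0,"gripper":40},
    {"x":16,"y":-35,"z":0,"rx":0,"ry":0,"rz":0,"gripper":40},
    {"x":16,"y":-35,"z":0,"rx":0,"ry":0,"rz":0,"gripper":40},
    {"x":16,"y":-35,"z":0,"rx":0,"ry":0,"rz":0,"gripper":40},
    {"x":16,"y":-35,"z":0,"rx":0,"ry":0,"rz":0,"gripper":40},
    {"x":16,"y":-35,"z":0,"rx":0,"ry":0,"rz":0,"gripper":40},
    {"x":16,"y":-35,"z":0,"rx":0,"ry":0,"rz":0,"gripper":40},
    {"x":0,"y":0,"z":0,"rx":0,"ry":0,"rz":0.071,"gripper":40},
    {"x":0,"y":0,"z":0,"rx":0,"ry":0,"rz":0.071,"gripper":40},
    {"x":0,"y":0,"z":0,"rx":0,"ry":0,"rz":0,"gripper":40},
  ],
)

```text
time_s: 10.15
ee_pos: [0.4865, -0.0893, 0.2444]
ee_rot: [-0.006, 0.089, 0.996, 0.0]
ft_force: [-0.1, -0.2, -0.2]
opening: 0.468
grasp_force: 0.0
```

Run:
```python
from h import *
a=-.174; R=np.array([[np.cos(a),-np.sin(a)],[np.sin(a),np.cos(a)]]); seat=np.array([.505,-.148])
W=lambda l:np.r_[seat+R@np.array(l[:2]),l[2]]
c=cam("wrist"); cv2.imwrite("pics/w4.png",c[0][:,:,::-1])
print(need([.4928,-.09,.106],np.pi-.174),bot.sense()["ee_pos"])
for t in(.4,.5,.6): print(t,[proj(c,W([.075-r*np.cos(t),.055,.064+r*np.sin(t)])).round() for r in(.083,.141)])
for l in((-65,-27),(-65,70),(95,70),(95,-27)): print(l,proj(c,W([l[0]/1e3,l[1]/1e3,.01])).round())
for x in(-44,-30,30,44): print(x,[proj(c,W([x/1e3,y/1e3,.048])).round() for y in(-22,22)])
```

```text
('shift', array([ -7.7,  -0. , 138.5]), 'turn', array([-0.001, -0.012,  0.   ])) [ 0.48684335 -0.08879698  0.24457216]
0.4 [array([327., 218.]), array([327., 166.])]
0.5 [array([327., 224.]), array([327., 177.])]
0.6 [array([327., 231.]), array([327., 190.])]
(-65, -27) [254. 139.]
(-65, 70) [339. 138.]
(95, 70) [338. 265.]
(95, -27) [262. 265.]
-44 [array([252., 163.]), array([295., 163.])]
-30 [array([253., 176.]), array([295., 176.])]
30 [array([257., 229.]), array([297., 229.])]
44 [array([258., 241.]), array([297., 241.])]
```

View pics/w4.png

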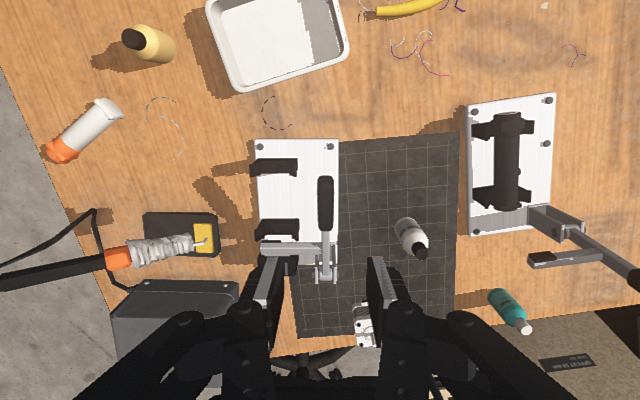

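The charger grip is at column 326, rows 176-230 (theta about 0.53). The base corners (255,139) and (339,139) and the saddles match the model within 1-2 px, so the charger pose holds.

Request:
jog_arm(
  deltas=[
    {"x":-5,"y":0,"z":25,"rx":0,"ry":0,"rz":0,"gripper":40},
    {"x":0,"y":0,"z":30,"rx":0,"ry":0,"rz":0,"gripper":40},
    {"x":0,"y":0,"z":30,"rx":0,"ry":0,"rz":0,"gripper":40},
    {"x":0,"y":0,"z":25,"rx":0,"ry":0,"rz":0,"gripper":40},
    {"x":0,"y":0,"z":0,"rx":0,"ry":0,"rz":0,"gripper":40},
    {"x":0,"y":0,"z":0,"rx":0,"ry":0,"rz":0,"gripper":40},
    {"x":0,"y":0,"z":0,"rx":0,"ry":0,"rz":0,"gripper":40},
  ],
)

```text
time_s: 10.78
ee_pos: [0.4924, -0.0892, 0.1368]
ee_rot: [-0.004, 0.086, 0.996, -0.0]
ft_force: [0.1, 0.4, -0.1]
opening: 0.466
grasp_force: 0.0
```

Run:
```python
from h import *
print(need([.4925,-.0895,.105],np.pi-.174),bot.sense()["ee_pos"],bot.sense()["joint_positions"].round(3))
```

```text
('shift', array([-0.4, -0.2, 31.8]), 'turn', array([-0.001, -0.009,  0.001])) [ 0.49239938 -0.08922871  0.13676813] [-0.305  0.286 -0.301  0.993 -0.002 -0.132]
```

Settled. Descend, pinch and compute the arc.

Request:
jog_arm(
  deltas=[
    {"x":0,"y":0,"z":16,"rx":0,"ry":-0.004,"rz":0,"gripper":40},
    {"x":0,"y":0,"z":15,"rx":0,"ry":-0.004,"rz":0,"gripper":40},
    {"x":0,"y":0,"z":0,"rx":0,"ry":0,"rz":0,"gripper":40},
    {"x":0,"y":0,"z":0,"rx":0,"ry":0,"rz":0,"gripper":0},
    {"x":0,"y":0,"z":0,"rx":0,"ry":0,"rz":0,"gripper":0},
    {"x":0,"y":0,"z":0,"rx":0,"ry":0,"rz":0,"gripper":0},
    {"x":0,"y":0,"z":0,"rx":0,"ry":0,"rz":0,"gripper":0},
    {"x":0,"y":0,"z":0,"rx":0,"ry":0,"rz":0,"gripper":0},
  ],
)

```text
time_s: 11.45
ee_pos: [0.4925, -0.09, 0.1061]
ee_rot: [0.0, 0.087, 0.996, -0.001]
ft_force: [-1.5, -1.9, 4.2]
opening: 0.144
grasp_force: 61.4
```

Run:
```python
from h import *
s=bot.sense();a=-.174
loc=np.array([[np.cos(a),np.sin(a)],[-np.sin(a),np.cos(a)]])@(s["ee_pos"][:2]-[.505,-.148]); print(loc,s["ee_pos"],s["ft_force"],s["opening"]*85.4,s["grasp_force"],s["ee_rot"].round(4))
v=np.array([loc[0]-.075,s["ee_pos"][2]+.019-.003-.064]); r=np.hypot(*v); t0=np.arctan2(v[1],-v[0]); print(r,t0)
th=np.linspace(t0,1.75,11); print((np.c_[np.diff(r*np.cos(th)),-np.diff(r*np.sin(th))]*1000).round(1).tolist())
```

```text
[-0.02235353  0.05494233] [ 0.49249581 -0.09001737  0.10607912] [-1.46369103 -1.94549242  4.23395249] 12.266595111589163 61.404547691345215 [ 3.000e-04  8.700e-02  9.962e-01 -1.100e-03]
0.11336177999699838 0.5379006191765795
[[-7.7, -11.3], [-9.1, -10.3], [-10.2, -9.2], [-11.3, -7.9], [-12.1, -6.4], [-12.8, -4.9], [-13.3, -3.3], [-13.6, -1.7], [-13.7, -0.0], [-13.6, 1.6]]
```

Request:
jog_arm(
  deltas=[
    {"x":-7.7,"y":0,"z":-11.3,"rx":0,"ry":0,"rz":0,"gripper":0},
    {"x":-9.1,"y":0,"z":-10.3,"rx":0,"ry":0,"rz":0,"gripper":0},
    {"x":-10.2,"y":0,"z":-9.2,"rx":0,"ry":0,"rz":0,"gripper":0},
    {"x":-11.3,"y":0,"z":-7.9,"rx":0,"ry":0,"rz":0,"gripper":0},
    {"x":-12.1,"y":0,"z":-6.4,"rx":0,"ry":0,"rz":0,"gripper":0},
    {"x":-12.8,"y":0,"z":-4.9,"rx":0,"ry":0,"rz":0,"gripper":0},
    {"x":-13.3,"y":0,"z":-3.3,"rx":0,"ry":0,"rz":0,"gripper":0},
    {"x":-13.6,"y":0,"z":-1.7,"rx":0,"ry":0,"rz":0,"gripper":0},
    {"x":-13.7,"y":0,"z":0,"rx":0,"ry":0,"rz":0,"gripper":0},
    {"x":-13.6,"y":0,"z":1.6,"rx":0,"ry":0,"rz":0,"gripper":0},
  ],
)

```text
time_s: 12.28
ee_pos: [0.6066, -0.1102, 0.1587]
ee_rot: [-0.002, 0.087, 0.996, -0.001]
ft_force: [-1.6, 0.3, 0.7]
opening: 0.104
grasp_force: 0.0
```

Request:
jog_arm(
  deltas=[
    {"x":0,"y":0,"z":0,"rx":0,"ry":0,"rz":0,"gripper":0},
    {"x":0,"y":0,"z":0,"rx":0,"ry":0,"rz":0,"gripper":60},
    {"x":0,"y":0,"z":0,"rx":0,"ry":0,"rz":0,"gripper":60},
    {"x":0,"y":0,"z":0,"rx":0,"ry":0,"rz":0,"gripper":60},
    {"x":0,"y":0,"z":0,"rx":0,"ry":0,"rz":0,"gripper":60},
    {"x":0,"y":0,"z":-20,"rx":0,"ry":0,"rz":0,"gripper":60},
    {"x":0,"y":0,"z":-25,"rx":0,"ry":0,"rz":0,"gripper":60},
    {"x":0,"y":0,"z":-25,"rx":0,"ry":0,"rz":0,"gripper":60},
    {"x":0,"y":0,"z":-20,"rx":0,"ry":0,"rz":0,"gripper":60},
    {"x":0,"y":0,"z":0,"rx":0,"ry":0,"rz":0,"gripper":60},
  ],
)

```text
time_s: 13.12
ee_pos: [0.6093, -0.1101, 0.2533]
ee_rot: [0.003, 0.087, 0.996, -0.001]
ft_force: [0.5, -0.3, -0.1]
opening: 0.699
grasp_force: 0.0
```

Run:
```python
from h import *
print(need([.505,.1015,.25],np.pi-.032)); print(bot.sense()["joint_positions"].round(2))
```

```text
('shift', array([139.3, 190.3,   2. ]), 'turn', array([-0.002,  0.006, -0.142]))
[-0.28  0.46  0.27  1.37 -0.   -0.11]
```

Request:
jog_arm(
  deltas=[
    {"x":0,"y":0,"z":0,"rx":0,"ry":0,"rz":-0.071,"gripper":60},
    {"x":0,"y":0,"z":0,"rx":0,"ry":0,"rz":-0.071,"gripper":60},
    {"x":18.5,"y":34.7,"z":0,"rx":0,"ry":0,"rz":0,"gripper":60},
    {"x":18.5,"y":34.7,"z":0,"rx":0,"ry":0,"rz":0,"gripper":60},
    {"x":18.5,"y":34.7,"z":0,"rx":0,"ry":0,"rz":0,"gripper":60},
    {"x":18.5,"y":34.7,"z":0,"rx":0,"ry":0,"rz":0,"gripper":60},
    {"x":18.5,"y":34.7,"z":0,"rx":0,"ry":0,"rz":0,"gripper":60},
    {"x":18.5,"y":34.7,"z":0,"rx":0,"ry":0,"rz":0,"gripper":60},
    {"x":0,"y":0,"z":0,"rx":0,"ry":0,"rz":0,"gripper":60},
    {"x":0,"y":0,"z":0,"rx":0,"ry":0,"rz":0,"gripper":60},
  ],
)

```text
time_s: 13.95
ee_pos: [0.5017, 0.1037, 0.2478]
ee_rot: [-0.001, 0.014, 1.0, -0.001]
ft_force: [-0.3, -0.0, 0.2]
opening: 0.699
grasp_force: 0.0
```

Run:
```python
from h import *
c=cam("wrist"); cv2.imwrite("pics/w5.png",c[0][:,:,::-1]); g=cv2.cvtColor(c[0],cv2.COLOR_RGB2GRAY); dk=g<60
print(need([.5075,.101,.0235],np.pi-.032),bot.sense()["ee_pos"])
def blk(seat,a): 
    R=np.array([[np.cos(a),-np.sin(a)],[np.sin(a),np.cos(a)]]); return lambda l:np.r_[np.array(seat)+R@np.array(l[:2]),l[2]]
H,C=blk([.5075,.1015],-.032),blk([.505,-.148],-.174)
print("H torch centre, ends top",[proj(c,H([x,0,.055])).round() for x in(-.051,0,.051)])
for t in(1.0,1.2,1.4,1.57,1.7): print(t,"C",[proj(c,C([.075-r*np.cos(t),.055,.064+r*np.sin(t)])).round().tolist() for r in(.0,.083,.141)])
```

```text
('shift', array([ -5.3,  -1. , 224.3]), 'turn', array([-0.001, -0.002,  0.002])) [0.50263501 0.10242595 0.24783559]
H torch centre, ends top [array([324., 133.]), array([324., 182.]), array([324., 227.])]
1.0 C [[138.0, 260.0], [93.0, 253.0], [43.0, 245.0]]
1.2 C [[138.0, 260.0], [89.0, 272.0], [33.0, 286.0]]
1.4 C [[138.0, 260.0], [87.0, 291.0], [29.0, 326.0]]
1.57 C [[138.0, 260.0], [87.0, 306.0], [31.0, 356.0]]
1.7 C [[138.0, 260.0], [89.0, 315.0], [36.0, 375.0]]
```

View pics/w5.png

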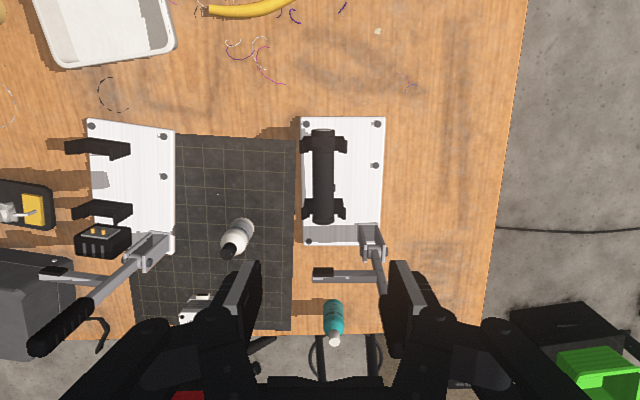

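The view shows the torch at column 322, rows 130-223, saddles clear. The charger lever is at pivot (138,258), tip (38,345), so about 1.5 rad and clear. I'll refine the torch position numerically.

Run:
```python
from h import *
c=cam("wrist"); im=c[0]; g=cv2.cvtColor(im,cv2.COLOR_RGB2GRAY).astype(int)
print(need([.5075,.101,.0235],np.pi-.032),bot.sense()["ee_pos"])
dk=g<70
for r in(160,170,180,190):
    k=np.where(dk[r,305:345])[0]+305; print(r,k[0],k[-1],ray(c,((k[0]+k[-1])/2,r),.045).round(4))
col=g[110:260,322]; print("col322",[(110+i,int(v)) for i,v in enumerate(col) if i<25 or i>105][::1])
col=g[110:260,360]; e=np.where(col>150)[0]+110; print("base rows at 360",e[0],e[-1],ray(c,(360,e[0]-.5),.01),"expected x near",.5075-.065+.0*1)
```

```text
('shift', array([-4.700e+00, -2.000e-01,  2.243e+02]), 'turn', array([-0.001, -0.002, -0.   ])) [0.50318297 0.10167462 0.24778144]
160 314 333 [0.4868 0.1002 0.045 ]
170 314 333 [0.4976 0.0999 0.045 ]
180 314 333 [0.5086 0.0995 0.045 ]
190 315 334 [0.5198 0.1003 0.045 ]
col322 [(110, 183), (111, 181), (112, 178), (113, 180), (114, 174), (115, 142), (116, 235), (117, 241), (118, 244), (119, 244), (120, 243), (121, 244), (122, 244), (123, 244), (124, 244), (125, 246), (126, 252), (127, 196), (128, 120), (129, 135), (130, 68), (131, 59), (132, 64), (133, 61), (134, 62), (216, 56), (217, 56), (218, 56), (219, 60), (220, 62), (221, 55), (222, 51), (223, 66), (224, 196), (225, 164), (226, 157), (227, 159), (228, 160), (229, 158), (230, 159), (231, 157), (232, 157), (233, 158), (234, 157), (235, 157), (236, 158), (237, 156), (238, 157), (239, 155), (240, 153), (241, 162), (242, 244), (243, 244), (244, 213), (245, 156), (246, 155), (247, 161), (248, 160), (249, 162), (250, 168), (251, 166), (252, 164), (253, 167), (254, 166), (255, 169), (256, 170), (257, 175), (258, 175), (259, 172)]
base rows at 360 110 259 [0.43827187 0.14208994 0.01      ] expected x near 0.44249999999999995
```

Run:
```python
from h import *
c=cam("wrist")
for r,z,off,n in((115.5,.01,.065,"near base"),(244.5,.01,-.095,"far base"),(129.5,.055,.051,"head"),(223.5,.055,-.051,"tail"),(223.5,.050,-.051,"tail50"),(128,.0425,.051,"lens")):
    x=ray(c,(322,r),z); print(n,x.round(4),"-> seat x",round(x[0]+off,4))
```

```text
near base [0.444  0.0991 0.01  ] -> seat x 0.509
far base [0.6024 0.0936 0.01  ] -> seat x 0.5074
head [0.4547 0.0991 0.055 ] -> seat x 0.5057
tail [0.5555 0.0956 0.055 ] -> seat x 0.5045
tail50 [0.5576 0.0955 0.05  ] -> seat x 0.5066
lens [0.4545 0.099  0.0425] -> seat x 0.5055
```

Request:
jog_arm(
  deltas=[
    {"x":-3.5,"y":-1,"z":25,"rx":0,"ry":0,"rz":0,"gripper":55},
    {"x":0,"y":0,"z":30,"rx":0,"ry":0,"rz":0,"gripper":55},
    {"x":0,"y":0,"z":30,"rx":0,"ry":0,"rz":0,"gripper":55},
    {"x":0,"y":0,"z":30,"rx":0,"ry":0,"rz":0,"gripper":55},
    {"x":0,"y":0,"z":30,"rx":0,"ry":0,"rz":0,"gripper":55},
    {"x":0,"y":0,"z":30,"rx":0,"ry":0,"rz":0,"gripper":55},
    {"x":0,"y":0,"z":0,"rx":0,"ry":0,"rz":0,"gripper":55},
    {"x":0,"y":0,"z":0,"rx":0,"ry":0,"rz":0,"gripper":55},
    {"x":0,"y":0,"z":0,"rx":0,"ry":0,"rz":0,"gripper":55},
  ],
)

```text
time_s: 14.85
ee_pos: [0.5076, 0.1, 0.0743]
ee_rot: [-0.0, 0.017, 1.0, -0.0]
ft_force: [-0.0, -0.4, 0.6]
opening: 0.639
grasp_force: 0.0
```

Run:
```python
from h import *
print(need([.5065,.101,.0235],np.pi-.032),bot.sense()["ee_pos"])
```

```text
('shift', array([ 1.1,  1. , 50.8]), 'turn', array([-0.001, -0.   , -0.002])) [0.50762822 0.10003916 0.07426223]
```

Request:
jog_arm(
  deltas=[
    {"x":1,"y":1,"z":18,"rx":0,"ry":0,"rz":0,"gripper":55},
    {"x":0,"y":0,"z":18,"rx":0,"ry":0,"rz":0,"gripper":55},
    {"x":0,"y":0,"z":14,"rx":0,"ry":0,"rz":0,"gripper":55},
    {"x":0,"y":0,"z":0,"rx":0,"ry":0,"rz":0,"gripper":55},
    {"x":0,"y":0,"z":0,"rx":0,"ry":0,"rz":0,"gripper":55},
  ],
)

```text
time_s: 15.27
ee_pos: [0.5066, 0.1017, 0.0246]
ee_rot: [0.0, 0.016, 1.0, -0.0]
ft_force: [0.0, 0.4, 0.4]
opening: 0.644
grasp_force: 0.0
```

Request:
jog_arm(
  deltas=[
    {"x":0,"y":0,"z":0,"rx":0,"ry":0,"rz":0,"gripper":0},
    {"x":0,"y":0,"z":0,"rx":0,"ry":0,"rz":0,"gripper":0},
    {"x":0,"y":0,"z":0,"rx":0,"ry":0,"rz":0,"gripper":0},
    {"x":0,"y":0,"z":0,"rx":0,"ry":0,"rz":0,"gripper":0},
    {"x":0,"y":0,"z":0,"rx":0,"ry":0,"rz":0,"gripper":0},
  ],
)

```text
time_s: 15.68
ee_pos: [0.5069, 0.1019, 0.0248]
ee_rot: [0.001, 0.016, 1.0, -0.0]
ft_force: [-0.2, -0.1, 5.5]
opening: 0.257
grasp_force: 58.4
```

Request:
jog_arm(
  deltas=[
    {"x":0,"y":0,"z":-8,"rx":0,"ry":0,"rz":0,"gripper":0},
    {"x":0,"y":0,"z":-12,"rx":0,"ry":0,"rz":0,"gripper":0},
    {"x":0,"y":0,"z":-20,"rx":0,"ry":0,"rz":0,"gripper":0},
    {"x":0,"y":0,"z":-25,"rx":0,"ry":0,"rz":0,"gripper":0},
    {"x":0,"y":0,"z":-25,"rx":0,"ry":0,"rz":0,"gripper":0},
    {"x":12,"y":0,"z":-22,"rx":0,"ry":0,"rz":0,"gripper":0},
    {"x":20,"y":0,"z":-15,"rx":0,"ry":0,"rz":0,"gripper":0},
    {"x":22,"y":0,"z":0,"rx":0,"ry":0,"rz":0,"gripper":0},
    {"x":16,"y":0,"z":0,"rx":0,"ry":0,"rz":0,"gripper":0},
  ],
)

```text
time_s: 16.43
ee_pos: [0.435, 0.1043, 0.1521]
ee_rot: [0.0, 0.016, 1.0, -0.0]
ft_force: [0.2, 0.3, -1.0]
opening: 0.254
grasp_force: 58.8
```

Request:
jog_arm(
  deltas=[
    {"x":0,"y":-15,"z":0,"rx":0,"ry":0,"rz":0.02,"gripper":0},
    {"x":0,"y":-26,"z":0,"rx":0,"ry":0,"rz":0.02,"gripper":0},
    {"x":0,"y":-30,"z":0,"rx":0,"ry":0,"rz":0.02,"gripper":0},
    {"x":0,"y":-30,"z":0,"rx":0,"ry":0,"rz":0.02,"gripper":0},
    {"x":0,"y":-30,"z":0,"rx":0,"ry":0,"rz":0.02,"gripper":0},
    {"x":0,"y":-30,"z":0,"rx":0,"ry":0,"rz":0.02,"gripper":0},
    {"x":0,"y":-30,"z":0,"rx":0,"ry":0,"rz":0.02,"gripper":0},
    {"x":0,"y":-25,"z":0,"rx":0,"ry":0,"rz":0,"gripper":0},
    {"x":0,"y":-15,"z":0,"rx":0,"ry":0,"rz":0,"gripper":0},
    {"x":0,"y":0,"z":0,"rx":0,"ry":0,"rz":0,"gripper":0},
  ],
)

```text
time_s: 17.27
ee_pos: [0.41, -0.1279, 0.1512]
ee_rot: [-0.0, 0.088, 0.996, -0.001]
ft_force: [0.1, 0.3, -1.3]
opening: 0.255
grasp_force: 59.0
```

Run:
```python
from h import *
s=bot.sense();print(need([.505,-.148,.15],np.pi-.174),s["ee_pos"],s["opening"]*85.4,s["grasp_force"],s["ft_force"])
c=cam("wrist"); cv2.imwrite("pics/w6.png",c[0][:,:,::-1])
```

```text
('shift', array([-97.1,  -3.1,   1.2]), 'turn', array([-0.003, -0.   , -0.002])) [ 0.40995837 -0.12787762  0.15123186] 21.795036502753224 58.99133920669556 [ 0.14298086  0.27265713 -1.27788828]
```

Request:
jog_arm(
  deltas=[
    {"x":-15,"y":-3,"z":0,"rx":0,"ry":0,"rz":0,"gripper":0},
    {"x":-25,"y":0,"z":0,"rx":0,"ry":0,"rz":0,"gripper":0},
    {"x":-25,"y":0,"z":0,"rx":0,"ry":0,"rz":0,"gripper":0},
    {"x":-20,"y":0,"z":0,"rx":0,"ry":0,"rz":0,"gripper":0},
    {"x":-12,"y":0,"z":0,"rx":0,"ry":0,"rz":0,"gripper":0},
    {"x":0,"y":0,"z":20,"rx":0,"ry":0,"rz":0,"gripper":0},
    {"x":0,"y":0,"z":20,"rx":0,"ry":0,"rz":0,"gripper":0},
    {"x":0,"y":0,"z":0,"rx":0,"ry":0,"rz":0,"gripper":0},
    {"x":0,"y":0,"z":0,"rx":0,"ry":0,"rz":0,"gripper":0},
    {"x":0,"y":0,"z":0,"rx":0,"ry":0,"rz":0,"gripper":0},
  ],
)

```text
time_s: 18.15
ee_pos: [0.5053, -0.1441, 0.1111]
ee_rot: [-0.001, 0.086, 0.996, -0.0]
ft_force: [0.1, 0.5, -0.3]
opening: 0.256
grasp_force: 59.0
```

Run:
```python
from h import *
s=bot.sense();print(need([.505,-.148,.0248],np.pi-.174),s["ee_pos"],s["grasp_force"],s["ft_force"])
c=cam("wrist"); im=c[0][:,:,::-1].copy(); cv2.imwrite("pics/w7raw.png",im)
a=-.174; R=np.array([[np.cos(a),-np.sin(a)],[np.sin(a),np.cos(a)]]); seat=np.array([.505,-.148])
P=lambda x,y,z:tuple(int(v) for v in proj(c,np.r_[seat+R@np.array([x,y])/1e3,z/1e3]).round())
for x,y,z in((-65,-27,10),(-65,70,10),(95,70,10),(-44,-16,48),(-44,16,48),(-30,16,48),(-30,-16,48)): print((x,y,z),P(x,y,z)); cv2.circle(im,P(x,y,z),2,(0,0,255),-1)
t=s["ee_pos"]+[0,0,.019]; hd=t+np.r_[R@[-.051,0],0]; q=proj(c,hd+[0,0,.0]); print("head ctr",q); cv2.circle(im,tuple(int(v) for v in q),2,(0,255,0),-1)
cv2.imwrite("pics/w7.png",im)
```

```text
('shift', array([-0.5, -3.8, 86.3]), 'turn', array([-0.001, -0.001,  0.003])) [ 0.50525488 -0.14412035  0.11110786] 59.01143789291382 [ 0.13364089  0.49431092 -0.30194507]
(-65, -27, 10) (284, 120)
(-65, 70, 10) (419, 120)
(95, 70, 10) (402, 308)
(-44, -16, 48) (295, 159)
(-44, 16, 48) (346, 159)
(-30, 16, 48) (346, 180)
(-30, -16, 48) (296, 180)
head ctr [327.87564218 179.77279879]
```

View pics/w7.png

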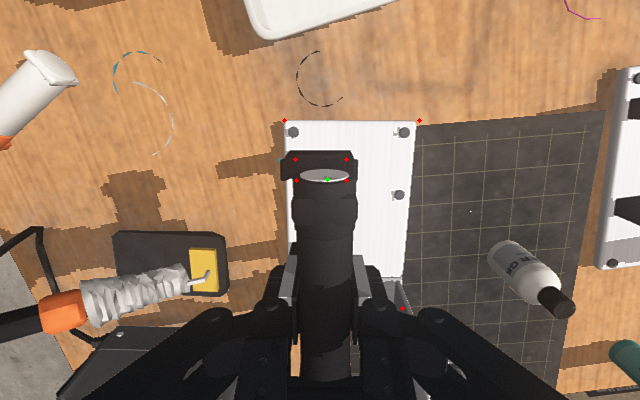

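The overlay shows the base corners at (286,121)/(418,121) against predicted (284,120)/(419,120), and the saddle centred at column 319 against 320.5. The lens is about 4.5 px nearer than assumed, so the torch sits about 2.3 mm towards its head in the grip. I'll compensate with a few mm in x and lower it.

Request:
jog_arm(
  deltas=[
    {"x":-3,"y":-3.8,"z":10,"rx":0,"ry":0,"rz":0.003,"gripper":0},
    {"x":0,"y":0,"z":15,"rx":0,"ry":0,"rz":0,"gripper":0},
    {"x":0,"y":0,"z":15,"rx":0,"ry":0,"rz":0,"gripper":0},
    {"x":0,"y":0,"z":5,"rx":0,"ry":0,"rz":0,"gripper":0},
    {"x":0,"y":0,"z":0,"rx":0,"ry":0,"rz":0,"gripper":0},
    {"x":0,"y":0,"z":0,"rx":0,"ry":0,"rz":0,"gripper":0},
    {"x":0,"y":0,"z":0,"rx":0,"ry":0,"rz":0,"gripper":0},
  ],
)

```text
time_s: 18.78
ee_pos: [0.508, -0.1495, 0.0661]
ee_rot: [-0.0, 0.088, 0.996, -0.001]
ft_force: [0.6, -0.7, -1.0]
opening: 0.254
grasp_force: 59.0
```

```bash
cat > m.py <<'E'
from h import *
s=bot.sense(); a=-.174; R=np.array([[np.cos(a),-np.sin(a)],[np.sin(a),np.cos(a)]]); seat=np.array([.505,-.148])
print(need(np.r_[seat+R@[.0025,-.0003],.0255],np.pi-.174),s["ee_pos"],s["ft_force"].round(1))
c=cam("wrist"); g=cv2.cvtColor(c[0],cv2.COLOR_RGB2GRAY).astype(int); hsv=cv2.cvtColor(c[0],cv2.COLOR_RGB2HSV)
P=lambda x,y,z:proj(c,np.r_[seat+R@np.array([x,y])/1e3,z/1e3])
q=proj(c,s["ee_pos"]+[0,0,.0187]+np.r_[R@[-.051,0],0]); u,v=q.round().astype(int)
br=(g[v-40:v+30,u-45:u+45]>110).astype(np.uint8); n,l,st,ce=cv2.connectedComponentsWithStats(br)
print("pred head",q.round(1),[(st[i].tolist(),(ce[i]+[u-45,v-40]).round(1).tolist()) for i in range(1,n) if st[i][4]>60])
print("near edge pred",P(-65,0,10).round(1),"saddle",P(-44,-16,48).round(1),P(-44,16,48).round(1))
cv2.imwrite("pics/m%d.png"%(s["time_s"]*100),c[0][:,:,::-1])
uu=int(P(-65,45,10)[0]); vv=int(P(-65,45,10)[1]); print("edge profile",vv-6,g[vv-6:vv+7,uu])
E
python3 m.py
```

```text
('shift', array([ 0.7,  0.7, 40.6]), 'turn', array([-0.001, -0.   , -0.001])) [ 0.50801291 -0.14951038  0.06610286] [ 0.6 -0.7 -1. ]
pred head [327.3 179.6] [([0, 0, 90, 29, 1600], [327.5, 148.6]), ([18, 29, 49, 13, 506], [324.4, 175.0]), ([3, 52, 9, 18, 116], [288.3, 200.7]), ([74, 52, 16, 18, 240], [363.6, 201.0])]
near edge pred [328.3 119. ] saddle [296.6 168.4] [361.1 168.4]
edge profile 112 [176 178 177 177 177 176 177 155 200 236 240 241 242]
```

Request:
jog_arm(
  deltas=[
    {"x":0.5,"y":0.7,"z":10,"rx":0,"ry":0,"rz":0,"gripper":0},
    {"x":0,"y":0,"z":12,"rx":0,"ry":0,"rz":0,"gripper":0},
    {"x":0,"y":0,"z":10,"rx":0,"ry":0,"rz":0,"gripper":0},
    {"x":0,"y":0,"z":5,"rx":0,"ry":0,"rz":0,"gripper":0},
    {"x":0,"y":0,"z":2,"rx":0,"ry":0,"rz":0,"gripper":0},
    {"x":0,"y":0,"z":0,"rx":0,"ry":0,"rz":0,"gripper":0},
    {"x":0,"y":0,"z":0,"rx":0,"ry":0,"rz":0,"gripper":0},
  ],
)

```text
time_s: 19.42
ee_pos: [0.507, -0.1484, 0.0264]
ee_rot: [-0.001, 0.087, 0.996, -0.0]
ft_force: [-0.1, -0.0, -1.9]
opening: 0.255
grasp_force: 59.1
```

```bash
python3 m.py
```

```text
('shift', array([-0.4, -0.2,  0.9]), 'turn', array([-0.001, -0.001, -0.001])) [ 0.50704344 -0.14842764  0.02635722] [-0.1 -0.  -1.9]
pred head [327.4 179.6] [([0, 0, 90, 42, 3282], [327.5, 158.7])]
near edge pred [327.1 128. ] saddle [285.9 194. ] [369.3 193.9]
edge profile 121 [176 177 173 174 175 177 177 158 191 226 238 237 238]
```

Request:
jog_arm(
  deltas=[
    {"x":-0.4,"y":-0.2,"z":1,"rx":0,"ry":0,"rz":0,"gripper":0},
    {"x":0,"y":0,"z":0.6,"rx":0,"ry":0,"rz":0,"gripper":0},
    {"x":0,"y":0,"z":0,"rx":0,"ry":0,"rz":0,"gripper":0},
    {"x":0,"y":0,"z":0,"rx":0,"ry":0,"rz":0,"gripper":0},
  ],
)

```text
time_s: 19.8
ee_pos: [0.5076, -0.1488, 0.0249]
ee_rot: [-0.0, 0.087, 0.996, -0.001]
ft_force: [-0.3, 0.7, -0.8]
opening: 0.253
grasp_force: 59.1
```

Request:
jog_arm(
  deltas=[
    {"x":0,"y":0,"z":0,"rx":0,"ry":0,"rz":0,"gripper":30},
    {"x":0,"y":0,"z":0,"rx":0,"ry":0,"rz":0,"gripper":40},
    {"x":0,"y":0,"z":0,"rx":0,"ry":0,"rz":0,"gripper":50},
    {"x":0,"y":0,"z":0,"rx":0,"ry":0,"rz":0,"gripper":55},
    {"x":0,"y":0,"z":0,"rx":0,"ry":0,"rz":0,"gripper":55},
    {"x":0,"y":0,"z":-10,"rx":0,"ry":0,"rz":0,"gripper":55},
    {"x":0,"y":0,"z":-20,"rx":0,"ry":0,"rz":0,"gripper":55},
    {"x":0,"y":0,"z":-25,"rx":0,"ry":0,"rz":0,"gripper":55},
    {"x":0,"y":0,"z":0,"rx":0,"ry":0,"rz":0,"gripper":55},
    {"x":0,"y":0,"z":0,"rx":0,"ry":0,"rz":0,"gripper":55},
  ],
)

```text
time_s: 20.63
ee_pos: [0.5091, -0.1493, 0.0819]
ee_rot: [0.001, 0.087, 0.996, -0.001]
ft_force: [-0.5, -0.1, 0.8]
opening: 0.644
grasp_force: 0.0
```

Request:
jog_arm(
  deltas=[
    {"x":0,"y":0,"z":-25,"rx":0,"ry":0,"rz":0,"gripper":55},
    {"x":0,"y":0,"z":-35,"rx":0,"ry":0,"rz":0,"gripper":55},
    {"x":0,"y":0,"z":-35,"rx":0,"ry":0,"rz":0,"gripper":55},
    {"x":0,"y":0,"z":-35,"rx":0,"ry":0,"rz":0,"gripper":55},
    {"x":0,"y":0,"z":-30,"rx":0,"ry":0,"rz":0,"gripper":55},
    {"x":0,"y":0,"z":-10,"rx":0,"ry":0,"rz":0,"gripper":55},
    {"x":0,"y":0,"z":0,"rx":0,"ry":0,"rz":0,"gripper":55},
    {"x":0,"y":0,"z":0,"rx":0,"ry":0,"rz":0,"gripper":55},
  ],
)

```text
time_s: 21.3
ee_pos: [0.5074, -0.1484, 0.2486]
ee_rot: [-0.001, 0.087, 0.996, -0.0]
ft_force: [-0.2, 0.0, -0.8]
opening: 0.643
grasp_force: 0.0
```

Run:
```python
from h import *
s=bot.sense(); a=-.174; R=np.array([[np.cos(a),-np.sin(a)],[np.sin(a),np.cos(a)]]); seat=np.array([.505,-.148])
c=cam("wrist"); cv2.imwrite("pics/w8.png",c[0][:,:,::-1]); g=cv2.cvtColor(c[0],cv2.COLOR_RGB2GRAY).astype(int)
W=lambda x,y,z:np.r_[seat+R@np.array([x,y])/1e3,z/1e3]
loc=lambda uv,z:((R.T@(ray(c,uv,z/1e3)[:2]-seat))*1000).round(1)
print(s["ee_pos"],s["ft_force"].round(1))
# profile along the torch axis (local y=0), and across at a few x, sampled at z=55/48
def prof(p,q,n):
    return "".join(f"{int(g[int(round(v)),int(round(u))])} " for u,v in [proj(c,W(*(np.array(p)+(np.array(q)-p)*k/(n-1)))) for k in range(n)])
print("axis x -70..-40 z50",prof((-70,0,50),(-40,0,50),31)); print("axis x 40..75 z55",prof((40,0,55),(75,0,55),36))
print("base edge x -72..-58 z10 y50",prof((-72,50,10),(-58,50,10),15))
for x in(-20,0,20): print("across",x,"y -25..25 z45",prof((x,-25,45),(x,25,45),51))
```

```text
[ 0.50743671 -0.14839539  0.24864342] [-0.2  0.  -0.8]
axis x -70..-40 z50 151 153 147 145 205 242 245 247 246 246 246 245 246 246 246 247 249 255 163 147 84 63 69 70 70 71 71 68 68 72 68 
axis x 40..75 z55 58 59 60 59 56 57 57 57 55 55 56 70 75 75 79 81 81 119 164 90 90 42 42 43 44 43 43 49 75 72 74 73 73 71 71 70 
base edge x -72..-58 z10 y50 177 176 175 172 171 166 163 207 207 243 244 245 245 244 244 
across -20 y -25..25 z45 131 157 173 166 172 245 247 241 242 245 252 195 79 45 52 52 54 55 57 61 60 65 66 65 67 66 73 70 72 71 70 72 70 57 101 101 248 246 243 243 243 241 243 242 243 243 241 241 243 242 242 
across 0 y -25..25 z45 145 166 169 169 164 172 236 243 241 243 245 255 132 41 48 49 52 58 58 58 60 59 62 62 68 65 66 65 70 69 70 73 73 68 62 115 243 245 243 243 243 242 243 242 242 240 240 240 241 241 241 
across 20 y -25..25 z45 141 160 170 156 145 151 226 226 234 235 235 237 127 52 47 47 50 52 56 56 54 57 55 59 65 64 65 66 70 67 68 68 66 64 59 101 216 235 236 237 236 223 177 177 228 247 244 242 239 238 239
```

The torch spans x -51 to +51 mm in the charger frame, so it is centred, with the pins and box face just beyond the tail. Next I fetch the charger lever's grip.

Request:
jog_arm(
  deltas=[
    {"x":-17,"y":14,"z":0,"rx":0,"ry":0,"rz":0,"gripper":50},
    {"x":-20,"y":16,"z":0,"rx":0,"ry":0,"rz":0,"gripper":50},
    {"x":-18,"y":14,"z":0,"rx":0,"ry":0,"rz":0,"gripper":50},
    {"x":-11.5,"y":11,"z":0,"rx":0,"ry":0,"rz":0,"gripper":50},
    {"x":0,"y":0,"z":0,"rx":0,"ry":0,"rz":0,"gripper":50},
    {"x":0,"y":0,"z":0,"rx":0,"ry":0,"rz":0,"gripper":50},
    {"x":0,"y":0,"z":0,"rx":0,"ry":0,"rz":0,"gripper":50},
  ],
)

```text
time_s: 21.93
ee_pos: [0.5812, -0.1059, 0.2476]
ee_rot: [-0.003, 0.088, 0.996, -0.0]
ft_force: [-0.5, -0.0, -1.3]
opening: 0.585
grasp_force: 0.0
```

Run:
```python
from h import *
s=bot.sense(); a=-.174; R=np.array([[np.cos(a),-np.sin(a)],[np.sin(a),np.cos(a)]]); seat=np.array([.505,-.148])
print(need(np.r_[seat+R@[.069,.055],.16],np.pi-.174),s["ee_pos"])
c=cam("wrist"); g=cv2.cvtColor(c[0],cv2.COLOR_RGB2GRAY).astype(int); cv2.imwrite("pics/w9.png",c[0][:,:,::-1])
W=lambda x,y,z:np.r_[seat+R@np.array([x,y])/1e3,z/1e3]
for t in(1.3,1.4,1.5,1.6,1.7): print(t,[proj(c,W(75-r*np.cos(t),55,64+r*np.sin(t))).round().tolist() for r in(0,40,83,112,141)])
u=int(proj(c,W(70,55,150))[0])
print("col",u); [print(v,g[v,u-30:u+31:3]) for v in range(200,330,6)]
```

```text
('shift', array([-1.7,  0.4, 87.6]), 'turn', array([-0.001, -0.005, -0.001])) [ 0.58122517 -0.10591246  0.2476394 ]
1.3 [[326.0, 186.0], [327.0, 186.0], [327.0, 186.0], [327.0, 186.0], [327.0, 185.0]]
1.4 [[326.0, 186.0], [327.0, 191.0], [327.0, 197.0], [327.0, 202.0], [327.0, 209.0]]
1.5 [[326.0, 186.0], [327.0, 195.0], [327.0, 207.0], [327.0, 218.0], [327.0, 231.0]]
1.6 [[326.0, 186.0], [327.0, 199.0], [327.0, 217.0], [327.0, 233.0], [327.0, 252.0]]
1.7 [[326.0, 186.0], [327.0, 203.0], [327.0, 226.0], [327.0, 246.0], [327.0, 271.0]]
col 326
200 [121 124 116 117 117 119 119 117  94  95 100 145  76  85  72  75  77  71
  70  71  75]
206 [67 67 72 69 69 71 72 77 30 33 35 35 40 82 75 74 73 71 73 73 77]
212 [68 69 64 70 73 70 75 30 32 35 32 33 35 75 73 78 74 73 77 73 79]
218 [66 73 78 74 75 69 73 32 31 31 32 32 32 73 79 78 76 77 76 77 88]
224 [69 87 71 72 74 70 71 30 32 30 31 31 31 47 77 74 71 75 74 72 91]
230 [69 75 68 69 66 69 61 33 33 35 35 36 35 32 82 71 77 74 71 70 90]
236 [ 66  73  68  70  73  70  87  34  39  39  40  40  42  39  82  69  71  76
  84  68 102]
242 [ 71  66  72  68  66
[... 596 characters left out ...]
5 164 162 161 162 164 161 175 149 171 161 170 157
 148 155  80]
290 [155 172 167 168 168 159 155  70 132 124 132 138 126 132 130 131 130 130
 133 129 121]
296 [ 40  50  45 138 128 123 125 130 127 128 132 134 127 122 121 129 127 123
 118 111 117]
302 [ 39  52  54 134 136 133 129 131 127 130 129 134 127 129 115 116 108 101
  66  32  28]
308 [ 36  52  53  87 147 144 140 137 133 136 137 137 137 131 131 133 124  45
  30  29  40]
314 [ 35  50  62  46 143 141 142 146 148 144 133 142 137 135 139 142 128 130
  45  36  58]
320 [ 32  45  53  35 159 147 148 143 150 148 138 142 141 137 119  42  30  35
  49  60  50]
326 [ 35  45  51  49 140 140 133 136 130 141 141 136  21  31  37  42  55  55
  88 138 135]
```

Request:
jog_arm(
  deltas=[
    {"x":-3,"y":0,"z":15,"rx":0,"ry":0,"rz":0,"gripper":50},
    {"x":0,"y":0,"z":25,"rx":0,"ry":0,"rz":0,"gripper":50},
    {"x":0,"y":0,"z":25,"rx":0,"ry":0,"rz":0,"gripper":50},
    {"x":0,"y":0,"z":18,"rx":0,"ry":0,"rz":0,"gripper":50},
    {"x":0,"y":0,"z":4,"rx":0,"ry":0,"rz":0,"gripper":50},
    {"x":0,"y":0,"z":0,"rx":0,"ry":0,"rz":0,"gripper":0},
    {"x":0,"y":0,"z":0,"rx":0,"ry":0,"rz":0,"gripper":0},
    {"x":0,"y":0,"z":0,"rx":0,"ry":0,"rz":0,"gripper":0},
    {"x":0,"y":0,"z":0,"rx":0,"ry":0,"rz":0,"gripper":0},
    {"x":0,"y":0,"z":0,"rx":0,"ry":0,"rz":0,"gripper":0},
  ],
)

```text
time_s: 22.82
ee_pos: [0.5864, -0.1067, 0.1643]
ee_rot: [0.001, 0.087, 0.996, -0.001]
ft_force: [-0.7, -0.4, 5.4]
opening: 0.156
grasp_force: 59.6
```

```bash
cat > arc.py <<'E'
from h import *
s=bot.sense();a=-.174
loc=np.array([[np.cos(a),np.sin(a)],[-np.sin(a),np.cos(a)]])@(s["ee_pos"][:2]-[.505,-.148]); print(loc,s["ee_pos"],s["ft_force"].round(1),s["opening"]*85.4,s["grasp_force"],s["ee_rot"].round(4))
v=np.array([loc[0]-.075,s["ee_pos"][2]+.019-.064]); r=np.hypot(*v); t0=np.arctan2(v[1],-v[0]); print(r,t0)
n=14; th=np.linspace(t0,0,n+1)
print((np.c_[np.diff(r*np.cos(th)),-np.diff(r*np.sin(th))]*1000).round(1).tolist())
E
python3 arc.py
```

```text
[0.07303322 0.0547383 ] [ 0.58640691 -0.10673199  0.16428463] [-0.7 -0.4  5.4] 13.350038068403173 59.64111328125 [ 6.000e-04  8.750e-02  9.962e-01 -7.000e-04]
0.11930084193743426 1.5543097048410972
[[13.2, 1.0], [13.0, 2.4], [12.7, 3.8], [12.2, 5.2], [11.5, 6.5], [10.7, 7.8], [9.8, 8.9], [8.7, 9.9], [7.6, 10.8], [6.3, 11.6], [5.0, 12.3], [3.6, 12.7], [2.2, 13.1], [0.7, 13.2]]
```

Request:
jog_arm(
  deltas=[
    {"x":13.2,"y":0,"z":1,"rx":0,"ry":0,"rz":0,"gripper":0},
    {"x":13,"y":0,"z":2.4,"rx":0,"ry":0,"rz":0,"gripper":0},
    {"x":12.7,"y":0,"z":3.8,"rx":0,"ry":0,"rz":0,"gripper":0},
    {"x":12.2,"y":0,"z":5.2,"rx":0,"ry":0,"rz":0,"gripper":0},
    {"x":11.5,"y":0,"z":6.5,"rx":0,"ry":0,"rz":0,"gripper":0},
    {"x":10.7,"y":0,"z":7.8,"rx":0,"ry":0,"rz":0,"gripper":0},
    {"x":9.8,"y":0,"z":8.9,"rx":0,"ry":0,"rz":0,"gripper":0},
    {"x":8.7,"y":0,"z":9.9,"rx":0,"ry":0,"rz":0,"gripper":0},
    {"x":0,"y":0,"z":0,"rx":0,"ry":0,"rz":0,"gripper":0},
  ],
)

```text
time_s: 23.57
ee_pos: [0.496, -0.0907, 0.118]
ee_rot: [0.001, 0.087, 0.996, -0.001]
ft_force: [0.6, 0.8, 3.1]
opening: 0.151
grasp_force: 60.7
```

```bash
sed -i 's/n=14/n=6/' arc.py; python3 arc.py
```

```text
[-0.01879844  0.05484466] [ 0.4959803  -0.09072903  0.11802627] [0.6 0.8 3.1] 12.887084895232267 60.66784858703613 [ 1.300e-03  8.740e-02  9.962e-01 -8.000e-04]
0.1188738131681693 0.6615207482826352
[[7.5, 10.8], [6.2, 11.5], [4.9, 12.1], [3.6, 12.6], [2.2, 12.9], [0.7, 13.1]]
```

Request:
jog_arm(
  deltas=[
    {"x":7.5,"y":0,"z":10.8,"rx":0,"ry":0,"rz":0,"gripper":0},
    {"x":6.2,"y":0,"z":11.5,"rx":0,"ry":0,"rz":0,"gripper":0},
    {"x":4.9,"y":0,"z":12.1,"rx":0,"ry":0,"rz":0,"gripper":0},
    {"x":3.6,"y":0,"z":12.6,"rx":0,"ry":0,"rz":0,"gripper":0},
    {"x":2.2,"y":0,"z":12.5,"rx":0,"ry":0,"rz":0,"gripper":0},
    {"x":0.7,"y":0,"z":11,"rx":0,"ry":0,"rz":0,"gripper":0},
    {"x":0,"y":0,"z":0,"rx":0,"ry":0,"rz":0,"gripper":0},
    {"x":0,"y":0,"z":0,"rx":0,"ry":0,"rz":0,"gripper":0},
  ],
)

```text
time_s: 24.23
ee_pos: [0.4712, -0.0864, 0.0472]
ee_rot: [-0.0, 0.087, 0.996, -0.0]
ft_force: [0.6, 2.3, 0.3]
opening: 0.155
grasp_force: 60.1
```

```bash
python3 arc.py
```

```text
[-0.04400572  0.05485845] [ 0.47115604 -0.08635149  0.04721397] [0.6 2.3 0.3] 13.217530400596795 60.09273648262024 [-3.000e-04  8.740e-02  9.962e-01 -4.000e-04]
0.11902630810560322 0.018601726307445176
[[0.0, 0.4], [0.0, 0.4], [0.0, 0.4], [0.0, 0.4], [0.0, 0.4], [0.0, 0.4]]
```

Request:
jog_arm(
  deltas=[
    {"x":0,"y":0,"z":1.5,"rx":0,"ry":0,"rz":0,"gripper":0},
    {"x":0,"y":0,"z":1.5,"rx":0,"ry":0,"rz":0,"gripper":0},
    {"x":0,"y":0,"z":0,"rx":0,"ry":0,"rz":0,"gripper":0},
    {"x":0,"y":0,"z":0,"rx":0,"ry":0,"rz":0,"gripper":0},
  ],
)

```text
time_s: 24.57
ee_pos: [0.471, -0.0863, 0.0444]
ee_rot: [-0.0, 0.087, 0.996, -0.001]
ft_force: [-0.2, 0.4, 5.6]
opening: 0.153
grasp_force: 60.6
```

Request:
jog_arm(
  deltas=[
    {"x":0,"y":0,"z":0,"rx":0,"ry":0,"rz":0,"gripper":24},
    {"x":0,"y":0,"z":0,"rx":0,"ry":0,"rz":0,"gripper":24},
    {"x":0,"y":0,"z":0,"rx":0,"ry":0,"rz":0,"gripper":24},
    {"x":0,"y":0,"z":-12,"rx":0,"ry":0,"rz":0,"gripper":24},
    {"x":0,"y":0,"z":-20,"rx":0,"ry":0,"rz":0,"gripper":24},
    {"x":0,"y":0,"z":-12,"rx":0,"ry":0,"rz":0,"gripper":24},
    {"x":0,"y":0,"z":0,"rx":0,"ry":0,"rz":0,"gripper":0},
    {"x":0,"y":0,"z":0,"rx":0,"ry":0,"rz":0,"gripper":0},
    {"x":0,"y":0,"z":0,"rx":0,"ry":0,"rz":0,"gripper":0},
    {"x":0,"y":0,"z":0,"rx":0,"ry":0,"rz":0,"gripper":0},
  ],
)

```text
time_s: 25.4
ee_pos: [0.4692, -0.0859, 0.0865]
ee_rot: [-0.002, 0.088, 0.996, -0.0]
ft_force: [-0.2, -0.4, -0.6]
opening: 0.001
grasp_force: 0.0
```

Request:
jog_arm(
  deltas=[
    {"x":0,"y":0,"z":5,"rx":0,"ry":0,"rz":0,"gripper":0},
    {"x":0,"y":0,"z":3,"rx":0,"ry":0,"rz":0,"gripper":0},
    {"x":0,"y":0,"z":2,"rx":0,"ry":0,"rz":0,"gripper":0},
    {"x":0,"y":0,"z":0,"rx":0,"ry":0,"rz":0,"gripper":0},
  ],
)

```text
time_s: 25.73
ee_pos: [0.4694, -0.0859, 0.0767]
ee_rot: [-0.002, 0.087, 0.996, -0.0]
ft_force: [-0.4, -0.1, 0.1]
opening: -0.002
grasp_force: 0.0
```

Request:
jog_arm(
  deltas=[
    {"x":0,"y":0,"z":2,"rx":0,"ry":0,"rz":0,"gripper":0},
    {"x":0,"y":0,"z":2,"rx":0,"ry":0,"rz":0,"gripper":0},
    {"x":0,"y":0,"z":1,"rx":0,"ry":0,"rz":0,"gripper":0},
    {"x":0,"y":0,"z":0,"rx":0,"ry":0,"rz":0,"gripper":0},
    {"x":0,"y":0,"z":0,"rx":0,"ry":0,"rz":0,"gripper":0},
  ],
)

```text
time_s: 26.15
ee_pos: [0.4702, -0.0862, 0.0726]
ee_rot: [-0.001, 0.087, 0.996, -0.0]
ft_force: [0.6, -0.1, 0.0]
opening: 0.0
grasp_force: 0.0
```

Request:
jog_arm(
  deltas=[
    {"x":0,"y":0,"z":1,"rx":0,"ry":0,"rz":0,"gripper":0},
    {"x":0,"y":0,"z":1,"rx":0,"ry":0,"rz":0,"gripper":0},
    {"x":0,"y":0,"z":0.5,"rx":0,"ry":0,"rz":0,"gripper":0},
    {"x":0,"y":0,"z":0,"rx":0,"ry":0,"rz":0,"gripper":0},
    {"x":0,"y":0,"z":0,"rx":0,"ry":0,"rz":0,"gripper":0},
  ],
)

```text
time_s: 26.57
ee_pos: [0.4705, -0.0863, 0.0716]
ee_rot: [-0.0, 0.087, 0.996, -0.001]
ft_force: [-3.5, 1.8, 13.6]
opening: -0.0
grasp_force: 6.4
```

The 13.6 N firm stop at z = 71.6 mm (the grip top when shut is 72) shows the lever is home. I'll lift away and verify.

Request:
jog_arm(
  deltas=[
    {"x":0,"y":0,"z":-15,"rx":0,"ry":0,"rz":0,"gripper":0},
    {"x":0,"y":0,"z":-30,"rx":0,"ry":0,"rz":0,"gripper":0},
    {"x":0,"y":0,"z":-35,"rx":0,"ry":0,"rz":0,"gripper":0},
    {"x":0,"y":0,"z":-35,"rx":0,"ry":0,"rz":0,"gripper":0},
    {"x":0,"y":0,"z":-35,"rx":0,"ry":0,"rz":0,"gripper":0},
    {"x":0,"y":0,"z":-25,"rx":0,"ry":0,"rz":0,"gripper":0},
    {"x":0,"y":0,"z":0,"rx":0,"ry":0,"rz":0,"gripper":0},
    {"x":0,"y":0,"z":0,"rx":0,"ry":0,"rz":0,"gripper":0},
  ],
)

```text
time_s: 27.23
ee_pos: [0.4719, -0.0865, 0.2468]
ee_rot: [0.001, 0.087, 0.996, -0.001]
ft_force: [0.8, 0.6, -0.4]
opening: -0.0
grasp_force: 0.0
```

Run:
```python
from h import *
a=-.174; R=np.array([[np.cos(a),-np.sin(a)],[np.sin(a),np.cos(a)]]); seat=np.array([.505,-.148])
c=cam("wrist"); g=cv2.cvtColor(c[0],cv2.COLOR_RGB2GRAY).astype(int); print(bot.sense()["ee_pos"])
W=lambda x,y,z:np.r_[seat+R@np.array([x,y])/1e3,z/1e3]
def prof(p,q,n): return " ".join(str(g[int(round(v)),int(round(u))]) for u,v in [proj(c,W(*(np.array(p)+(np.array(q)-p)*k/(n-1)))) for k in range(n)])
print("grip y=55 z72 x -75..0",prof((-75,55,72),(0,55,72),76)); print("torch axis -60..-40",prof((-60,0,50),(-40,0,50),21)); print("axis z55 40..70",prof((40,0,55),(70,0,55),31))
print("arm along y=20 z69 x 15..50",prof((15,20,69),(50,20,69),36)); print("across x=0",prof((0,-25,45),(0,25,45),51))
```

```text
[ 0.47077259 -0.08615503  0.24514655]
grip y=55 z72 x -75..0 183 240 243 246 240 202 195 199 221 206 255 87 46 52 56 61 57 59 61 58 61 58 61 61 59 61 61 60 62 60 58 59 59 60 59 60 59 57 60 61 57 60 61 59 62 59 60 59 62 62 57 61 61 59 58 58 57 58 56 58 57 57 58 57 57 56 57 52 52 53 134 208 206 202 201 202
torch axis -60..-40 244 246 186 171 177 169 149 139 143 167 92 62 66 66 69 68 67 68 66 69 66
axis z55 40..70 192 193 125 56 52 52 56 55 52 54 54 69 84 81 81 80 96 162 115 115 44 35 44 44 40 41 59 101 101 109 106
arm along y=20 z69 x 15..50 47 46 46 44 44 45 75 107 130 188 199 199 194 193 196 190 191 191 195 197 119 38 35 35 39 37 42 37 36 36 39 36 38 37 40 40
across x=0 111 117 114 110 105 147 166 166 166 162 178 182 101 48 45 48 51 56 56 55 60 60 62 64 63 65 67 66 66 66 68 66 65 63 56 129 250 247 247 245 242 236 240 243 243 243 244 242 242 241 242
```

```bash
python3 -c "from workcell import bot;print(bot.close_job())"
```

```text
the job is handed in; nothing more can be done
None
```

The torch lies centred to about 1 to 2 mm in the charger with its tail to the contact box, the charger's lever is pressed fully shut over it, and the job was handed in at about 27 s (no verdict was returned).

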